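# Lay a box file down, open it and file a pack of cards

### The arm

A 6-joint arm with a two-finger parallel gripper is mounted at the origin on a cart in front of the work surface, level with it; the furniture and walls round the work are solid. World frame = base frame: x ahead of the robot, y to its left, z up, the work surface at z = 0. Lengths are in m, angles in rad, forces in N, time in s.
With the tool pointing down it reaches from about 0.25 to 0.775 m from the base axis. Payload 4 kg.
Tool frame: the origin (TCP) lies midway between the tips of the shut fingers; the grasp point (between the pads) lies 19 mm behind it; y points along the fingers, x is the direction in which the jaws open and shut, and the axes are right-handed (so a half turn about y gives the same grasp; the last joint's range is limited). The gripper opens to 85 mm and grips with 20 to 120 N. Pads are 22 mm wide; open, the fingers measure 114 mm over their backs; the gripper's body (76 mm by 85 mm) begins 54 mm behind the grasp point. The pads swing forward as they close: fully open they stand 13 mm farther back than shut.
Start: joints at [1.155, 0.087, 1.371, -0, 1.684, -0.103], TCP at [0.169, 0.523, 0.231] pointing down, gripper open.
Joint ranges: [-3.1, 3.1], [-0.76, 2.03], [0.27, 2.55], [-1.08, 4.22], [0.17, 2.65], [-2.57, 2.57]. Speed limits (rad/s): [2.79, 2.79, 3.14, 3.14, 3.14, 3.14].

### API

Orientations are given as a rotation vector (axis times angle).
In Python, from station import env gives the robot as it stands.
- The arm moves only by the shell command python3 -m jog 'ROWS'. ROWS is JSON, a list of rows, each an object of numbers: "x", "y", "z": the shift along the tool's x, y, z in units of 25 mm (1.0 is 25 mm); "wx", "wy", "wz": the turn, a rotation vector about the tool's x, y, z in units of 10 degrees (1.0 is 10 degrees); "grip": the gripper command: -1 is fully open, 1 is shut, values between are in proportion. A call has 1 to 12 rows; each row is the pose to reach, as a shift and turn from the pose measured when the call began, along the tool's axes at that moment; what a row does not reach only later rows make up. A row lasts 1/8 s, in which the tool goes at most 62.5 mm and 10.7 degrees, less where a joint would pass 70% of its speed; a pose out of reach is approached as far as the arm can. A call with a gripper value outside its range is refused whole. The fingers move at their own pace and stop on an object; the grip force is fixed at half the most. Time passes only in rows, so rows that repeat a pose let the fingers close. It gives the time, the measured TCP pose, the force and the opening at its end, in the units of the state.
- env.state(): the state, without advancing time (a new reading comes with each control period).
- env.capture(name): name is "scene" or "top" or "wrist"; returns a dict with "color" (400x640x3 uint8, blue, green, red), "fovy" (degrees; the focal length in pixels is half the picture's height over the tangent of half this angle, whatever the lens; pixels are square), "cx", "cy" (the principal point, pixels), "rvec" (rotation vector, rad) and "tvec" (3), from world to camera coordinates, as OpenCV has them. Camera axes: x right, y down, z forward; pixel columns grow to the right and rows downward; lengths in m; the calibration is good to about 2 mm. A picture is of the moment at which its call begins. There is no depth.
- env.sign_off(): hands the job in, once; it reports no verdict.
Trained networks look in a picture, given as the dict that the camera call returned (one of the last four; its "shot" number tells which), for a name from the list of things; names that differ only in an ending like _2 or _b are one class to them, and where a whole thing is asked for, a point or a joint stands for the part that bears it (a point fixed in the world has none). Each returns a list of dicts, best first, with "conf" (0 to 1); they miss things now and then, are a little off and sometimes report something else, mostly with a low value. They report only what shows in the picture. A call takes as long as a camera call. They do not tell look-alikes from the thing itself.
- env.look_for(thing, picture): "point" ([column, row] in pixels, amid what is visible of it).
The state is a dict: "time": time; "q": joint angles; "joint_velocities": joint speeds; "joint_efforts": joint torques, N m; "tcp_pos": TCP position; "ee_rot": TCP orientation; "contact_force": force on the tool from outside, world axes, zero at the start; "moment": the same for the moment, N m; "gripper_width": finger opening in m.
Only numpy, scipy, OpenCV 4.12 (cv2) and the standard library are available. Lean on these libraries where they do the work, as an engineer would, in place of code of your own. Each camera call takes 0.05 s, during which the arm holds its last target. There are 200 camera calls.

### The job

The grey box file standing on the desk pad is wanted open: tip it over, away from the row of books, and lower it gently onto its back so that it never slams down and its lid ends up on top. Once it lies flat with the lid still shut, lift the lid by its lip and swing it fully back so that it stays open, then put the banded pack of business cards flat inside the box. Leave the file lying open and leave everything else on the desk where it is.

Things in the scene. Friction and masses are not known exactly. Their poses are not given: they have to be found in the camera images.
- box_file_center (a point): Centre of the box file, a grey cloth-covered board box, loose, about 0.6 kg (varies): 46 mm thick (y), 165 mm spine to fore edge (x), 230 mm high (z). Its axes turn with it: +z tail to head (up at the start), +y out of the lid face (at the start toward the book row; up once it lies on its back), +x from the hinged spine (label, finger ring, away from the robot) to the fore edge.
- box_file: The same box file: origin in the middle of its tail end, on which it stands at the start; axes as above. It stands on the leather desk pad, whose top is 3.8 mm above the desk top (z = 0). It balances on its lower back edge (y = -23 mm here) at about 11 degrees of lean and falls by itself beyond that; it may slide a little on the pad.
- box_file_tray (a point): Middle of the inner floor of the box file's tray (inner side of its back board), axes as the box file's. The boards are 4 mm thick; the tray is 157 mm (x) by 222 mm (z) inside and 37 mm deep under the lid.
- box_file_lid (a joint): Lid of the box file: angle in rad, 0 shut, 1.9 fully open at its stop (109 degrees). Hinge line: along z at the spine, x = -82.5 mm, y = +21 mm from the box centre. About 90 g, nearly free, no latch; with the box on its back the lid falls shut below about 1.57 and rests at its stop beyond.
- lid_lip (a point): Middle of the free edge of the lid (mid of its 4 mm board). Shut, the lip stands 12 mm out beyond the fore-edge wall all along the 230 mm; its inner side is 42 mm above the outer face of the back, so a fingertip fits under it once the box lies on its back. Axes with the lid shut as the box's; x toward the free edge, y outward.
- card_pack_center (a point): Centre of the banded pack of business cards, a rigid block 55 mm (x) by 89 mm (y) by 20 mm (z, up), 90 g, with a plain card band round its middle, lying flat on the bare desk left of the box file; loose.
- agate_bookend: Bystander, loose: sawn agate bookend, 54x124x116 mm, at the near end of the book row beside the box file; origin at the centre of its underside.
- standing_book_5: Bystander, loose: bound book standing upright in the row, 24 mm thick, 152 deep, 210 high; origin at the centre of its underside.
- standing_book_4: Bystander, loose: bound book standing upright in the row, 26 mm thick, 152 deep, 222 high; origin at the centre of its underside.
- standing_book_3: Bystander, loose: bound book standing upright at the outer end of the row, 34 mm thick, 160 deep, 228 high; origin at the centre of its underside.
- stapler: Bystander, loose: desk stapler, 36x153x44 mm; origin at the centre of its underside.
- mug: Bystander, loose: ceramic mug on a leather coaster, 84 mm across, 91 mm high; origin at the centre of its underside.
- eraser: Bystander, loose: eraser, 21x52x12 mm; origin at the centre of its underside.
- rubber_stamp_1: Bystander, loose: wooden hand stamp with turned handle, 24x48x66 mm; origin at the centre of its underside.
Things that resemble listed ones, but are neither listed nor needed, are in the scene too. There is more than one size of the part that bears card_pack_center; the job needs the smallest.

How it is judged:
By the outcome, as a careful person would: the job done as asked, in the order asked, and still so for the second after the job is handed in, with the robot touching nothing.
It also fails if it takes over 72 s, if anything falls off the work surface, if the arm or the gripper's body presses on something with over 40 N, if the wrist force passes 120 N, or if a joint passes its speed limit or range.

## Working session

There is one attempt and no reset: what is moved stays moved. The work goes in short steps, Python scripts to look and compute and a shell command to move; the robot and the scene stay as the last step left them, time stands still between calls to the robot, and variables do not carry over. Pictures are saved under pics/ and viewed, about 8 in all and at most 12, crops included, and the job is handed in when it is done.

```bash
ls; mkdir -p pics; cat > h.py <<'E'
import numpy as np, cv2, json
from scipy.spatial.transform import Rotation as R
from station import env
def cam(p):
    f=200/np.tan(np.radians(p["fovy"])/2)
    K=np.array([[f,0,p["cx"]],[0,f,p["cy"]],[0,0,1]])
    return K,R.from_rotvec(np.ravel(p["rvec"])).as_matrix(),np.ravel(p["tvec"])
def proj(p,X):
    K,Rm,t=cam(p); u=(np.atleast_2d(X)@Rm.T+t)@K.T; return u[:,:2]/u[:,2:]
def plane(p,uv,z,ax=2):
    K,Rm,t=cam(p); o=-Rm.T@t; d=Rm.T@np.linalg.solve(K,[uv[0],uv[1],1]); return o+d*(z-o[ax])/d[ax]
def st():
    s=env.state(); print('t',round(s["time"],2),'tcp',np.round(s["tcp_pos"],4),'rv',np.round(s["ee_rot"],3),'F',np.round(s["contact_force"],1),'w',round(s["gripper_width"],4)); return s
def togo(X,Rt=None,s=None):
    """row units for TCP target X (world), rotation matrix Rt"""
    s=s or env.state(); R0=R.from_rotvec(s["ee_rot"])
    d=R0.inv().apply(np.array(X)-s["tcp_pos"])/0.025
    w=np.zeros(3) if Rt is None else np.degrees((R0.inv()*R.from_matrix(Rt)).as_rotvec())/10
    return np.round(d,2),np.round(w,2)
E
python3 - <<'E'
from h import *
s=st(); print(R.from_rotvec(s["ee_rot"]).as_matrix().round(2))
ps={n:env.capture(n) for n in("scene","top","wrist")}
for n,p in ps.items():
    cv2.imwrite(f"pics/{n}0.png",p["color"]); K,Rm,t=cam(p); print(n,p["fovy"],(-Rm.T@t).round(3),Rm[2].round(2))
    for th in("box_file_center","lid_lip","card_pack_center","agate_bookend","stapler","mug","standing_book_3"):
        print(th,[(np.round(d["point"]).tolist(),round(d["conf"],2)) for d in env.look_for(th,p)])
cv2.imwrite("pics/st0.png",cv2.resize(np.vstack([ps["scene"]["color"],ps["top"]["color"]]),(480,600),interpolation=cv2.INTER_AREA))
E
```

```text
pics
t 0.0 tcp [0.169  0.5229 0.2301] rv [-1.342 -0.974  0.978] F [-0.  -0.2  0.1] w 0.085
[[ 0.31 -0.   -0.95]
 [ 0.95 -0.    0.31]
 [-0.   -1.    0.  ]]
scene 44.54729247423249 [-0.346  1.053  0.769] [ 0.57 -0.69 -0.45]
box_file_center [([315.0, 179.0], 0.62)]
lid_lip [([324.0, 185.0], 0.6), ([352.0, 169.0], 0.3)]
card_pack_center [([221.0, 248.0], 0.97), ([273.0, 279.0], 0.92), ([337.0, 277.0], 0.9)]
agate_bookend [([352.0, 168.0], 0.86)]
stapler [([380.0, 214.0], 0.58)]
mug [([408.0, 189.0], 0.87)]
standing_book_3 [([373.0, 155.0], 0.84), ([384.0, 160.0], 0.62), ([386.0, 161.0], 0.49), ([378.0, 218.0], 0.44)]
top 54.99125742953896 [0.431 0.023 1.397] [ 0.04  0.02 -1.  ]
box_file_center [([349.0, 157.0], 0.66)]
lid_lip [([351.0, 188.0], 0.66)]
card_pack_center [([274.0, 260.0], 0.86), ([244.0, 167.0], 0.73), ([239.0, 219.0], 0.69), ([347.0, 158.0], 0.69)]
agate_bookend [([417.0, 169.0], 0.76)]
stapler [([370.0, 236.0], 0.83)]
mug [([421.0, 237.0], 0.93)]
standing_book_3 [([455.0, 168.0], 0.98), ([441.0, 168.0], 0.9), ([466.0, 164.0], 0.8)]
wrist 63.119229268079636 [0.102 0.544 0.373] [ 0.26 -0.09 -0.96]
box_file_center []
lid_lip []
card_pack_center [([107.0, 289.0], 0.79)]
agate_bookend []
stapler []
mug []
standing_book_3 []
```

View pics/scene0.png

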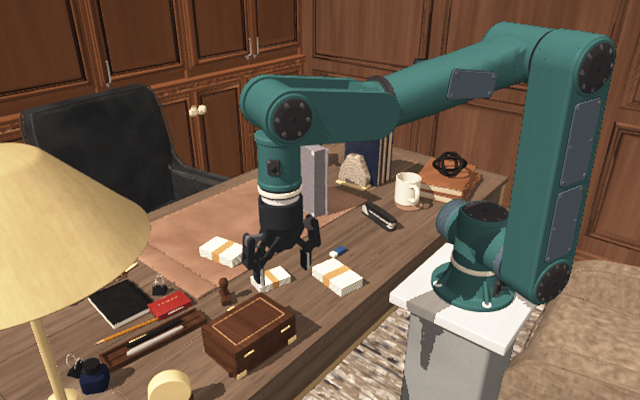

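View pics/top0.png

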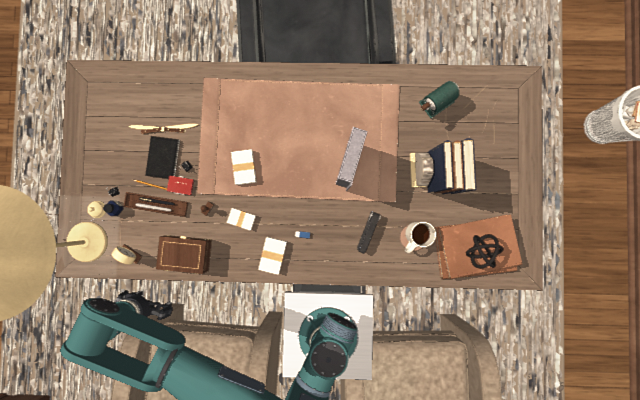

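```bash
python3 - <<'E'
import cv2, numpy as np
a=cv2.imread("pics/top0.png")
b=cv2.resize(a[120:200,320:400],(480,480),interpolation=cv2.INTER_CUBIC)   # x6
c=cv2.resize(a[140:280,220:296],(304,560),interpolation=cv2.INTER_CUBIC)  # x4
b=cv2.copyMakeBorder(b,0,80,0,0,cv2.BORDER_CONSTANT)
cv2.imwrite("pics/crop0.png",np.hstack([b,c]))
E
```

```text
(no output)
```

View pics/crop0.png

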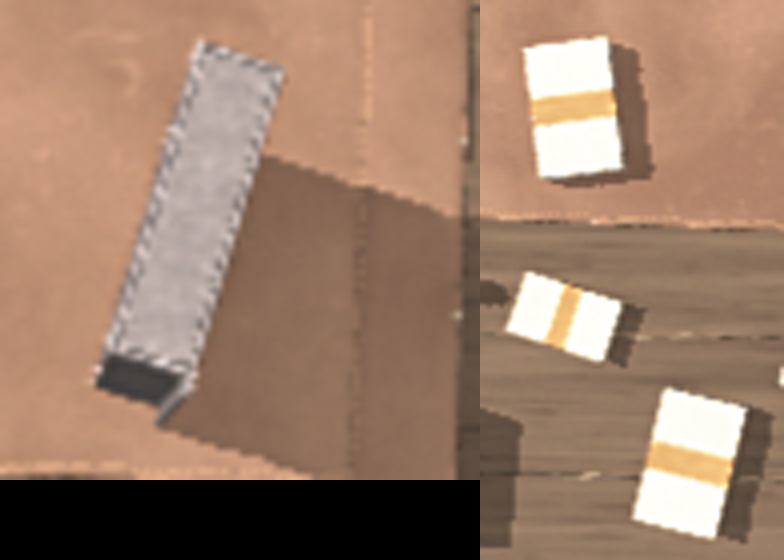

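```bash
python3 - <<'E'
from h import *
from scipy.optimize import least_squares
p=env.capture("top")
# box-frame corners (x,y,z): spine -82.5, fore 82.5, lip 94.5
pts=[(-82.5,-23,230),(-82.5,23,230),(82.5,-23,230),(94.5,23,230),(94.5,23,0)]
uv=np.array([[353.3,126.7],[367.3,132],[337.7,179.6],[352.5,182.8],[346.8,190.2]])
P=np.array(pts)/1000
def W(v,P=P):
    c,s=np.cos(v[2]),np.sin(v[2]); return np.c_[v[0]+c*P[:,0]-s*P[:,1],v[1]+s*P[:,0]+c*P[:,1],P[:,2]+.0038]
f=least_squares(lambda v:(proj(p,W(v))-uv).ravel(),[.63,-.1,2.9])
print(f.x,np.degrees(f.x[2]),f.fun.reshape(-1,2).round(1))
for n,u,z in(("small",(240.5,219.3),.02),("pad",(244,167),.024),("big",(272.3,255.7),.02),("bookend",(417,169),.06),("stapler",(370,233),.03),("eraser",(303,235),.012),("mug",(421,237),.05)):
    print(n,plane(p,u,z).round(3))
# small pack corners from crop: /4 + (220,140), minus 480
for q in((527,272),(622,304),(605,362),(507,330)): print(plane(p,((q[0]-480)/4+220,q[1]/4+140),.02).round(4))
E
```

```text
[ 0.6178781  -0.0630086   2.88320008] 165.19519620341686 [[-0.2 -0.5]
 [ 0.3 -1.7]
 [ 0.5 -1.5]
 [-0.8  3.2]
 [ 0.2  0.6]]
small [0.409 0.32  0.02 ]
pad [0.598 0.313 0.024]
big [0.282 0.202 0.02 ]
bookend [ 0.598 -0.299  0.06 ]
stapler [ 0.371 -0.143  0.03 ]
eraser [0.358 0.095 0.012]
mug [ 0.362 -0.318  0.05 ]
[0.4489 0.3533 0.02  ]
[0.422  0.2666 0.02  ]
[0.3697 0.2804 0.02  ]
[0.3963 0.3697 0.02  ]
```

```bash
python3 -m jog '[{"y":-0.5,"wx":1},{"y":-1,"x":-2,"wx":2},{"y":-1,"x":-4,"wx":2,"wz":1},{"y":-1,"x":-6,"wx":2,"wz":2}]'; python3 -c "
from h import *
s=st();print(np.round(s['q'],4).tolist())"
```

```text
t 1.25 tcp [0.1692 0.5233 0.2314] rv [-1.341 -0.976  0.976] F [-0.2  0.1 -0.3] w 0.0853
[1.1549, 0.0872, 1.3707, 0.0, 1.6836, -0.1031]$[0]: bad value
```

```bash
python3 -m jog '[{"x":-2,"y":-1,"z":0,"wx":1,"wy":0,"wz":0,"grip":-1},{"x":-4,"y":-1,"z":0,"wx":2,"wy":0,"wz":0,"grip":-1},{"x":-6,"y":-1,"z":0,"wx":2,"wy":0,"wz":1,"grip":-1},{"x":-8,"y":-1,"z":0,"wx":2,"wy":1,"wz":2,"grip":-1}]'; python3 -c "
from h import *
s=st();print(np.round(s['q'],4).tolist())"
```

```text
time: 1.75
tcp_pos: [0.1079, 0.3316, 0.2566]
ee_rot: [-1.263, -0.47, 1.207]
contact_force: [-0.5, 0.3, -0.5]
gripper_width: 0.0852
t 1.75 tcp [0.1079 0.3316 0.2566] rv [-1.263 -0.47   1.207] F [-0.5  0.3 -0.5] w 0.0852
[0.873, -0.1282, 1.6011, 0.2608, 2.0653, -0.1658]
```

```bash
cat >> h.py <<'E'
BX=[0.6179,-0.0630,2.8832]
def Rb(th=0,b=BX):  # box rotation at lean th (deg), tipping to -y_box
    return R.from_euler('z',b[2])*R.from_euler('x',th,degrees=True)
def Rtool(al):      # tool in box frame: pointing -x_b, pitched al deg toward tail
    a=np.radians(al); y=np.array([-np.cos(a),0,-np.sin(a)]); x=np.array([0,-1.,0]); return np.c_[x,y,np.cross(x,y)]
def tgt(th,al,tcp,b=BX,pad=.0038):
    """world TCP and rot for box lean th pivoting on lower back edge; tcp in box frame, mm"""
    r=Rb(th,b); piv0=Rb(0,b).apply([0,-.023,0])+[b[0],b[1],pad]
    return piv0+r.apply(np.array(tcp)/1000-[0,-.023,0]), r.as_matrix()@Rtool(al)
E
cat > log.py <<'E'
from h import *
import os
s=st(); L=json.load(open('log.json')) if os.path.exists('log.json') else []
L.append([list(map(float,s[k])) for k in('q','tcp_pos','ee_rot')]); json.dump(L,open('log.json','w'))
E
python3 - <<'E'
from h import *
import subprocess
subprocess.run(["python3","log.py"])
L=json.load(open('log.json')); L.append([[1.1549,.0872,1.3707,0,1.6836,-.1031],[.1692,.5233,.2314],[-1.341,-.976,.976]]); json.dump(L,open('log.json','w'))
for al in(30,):
    X,Rt=tgt(0,al,(190,0,190)); print(X,togo(X,Rt))
E
```

```text
t 1.75 tcp [0.1079 0.3316 0.2566] rv [-1.263 -0.47   1.207] F [-0.5  0.3 -0.5] w 0.0852
this script no longer has the robotException ignored in: <_io.TextIOWrapper mode='rw' encoding='UTF-8'>
Traceback (most recent call last):
BrokenPipeError: [Errno 32] Broken pipe
```

```bash
python3 - <<'E'
from h import *
X,Rt=tgt(0,30,(190,0,190)); print(X,togo(X,Rt))
E
```

```text
[ 0.43420763 -0.01444989  0.1938    ] (array([ -6.49,  -1.18, -18.02]), array([-7.98, -0.09, -2.21]))
```

```bash
python3 -m jog '[{"x":-1,"y":-0.4,"z":-2.2,"wx":-1,"wy":0,"wz":-0.3,"grip":-1},{"x":-1.8,"y":-0.6,"z":-4.4,"wx":-2,"wy":0,"wz":-0.6,"grip":-1},{"x":-2.6,"y":-0.8,"z":-6.6,"wx":-3,"wy":0,"wz":-0.9,"grip":-1},{"x":-3.4,"y":-1,"z":-8.8,"wx":-4,"wy":0,"wz":-1.1,"grip":-1},{"x":-4.2,"y":-1,"z":-11,"wx":-5,"wy":0,"wz":-1.4,"grip":-1},{"x":-5,"y":-1.1,"z":-13.2,"wx":-6,"wy":0,"wz":-1.7,"grip":-1}]' && python3 log.py && python3 -m jog '[{"x":0,"y":0,"z":0,"wx":0,"wy":0,"wz":0,"grip":-1}]' && python3 log.py; python3 - <<'E'
from h import *
X,Rt=tgt(0,30,(190,0,190)); print(X,togo(X,Rt))
E
```

```text
time: 2.5
tcp_pos: [0.3483, 0.0732, 0.2187]
ee_rot: [-1.961, -1.352, 0.675]
contact_force: [0.2, -0.1, -0.4]
gripper_width: 0.0856
t 2.5 tcp [0.3483 0.0732 0.2187] rv [-1.961 -1.352  0.675] F [ 0.2 -0.1 -0.4] w 0.0856
time: 2.62
tcp_pos: [0.3456, 0.0697, 0.213]
ee_rot: [-1.963, -1.343, 0.681]
contact_force: [0.0, 0.1, -0.4]
gripper_width: 0.0858
t 2.62 tcp [0.3456 0.0697 0.213 ] rv [-1.963 -1.343  0.681] F [ 0.   0.1 -0.4] w 0.0858
[ 0.43420763 -0.01444989  0.1938    ] (array([-1.92,  3.58, -2.83]), array([-1.95, -0.09, -0.58]))
```

```bash
python3 -m jog '[{"x":-0.7,"y":1.2,"z":-1,"wx":-0.8,"wy":0,"wz":-0.3,"grip":-1},{"x":-1.4,"y":2.4,"z":-2,"wx":-1.5,"wy":-0.1,"wz":-0.5,"grip":-1},{"x":-1.9,"y":3.5,"z":-2.8,"wx":-1.95,"wy":-0.1,"wz":-0.6,"grip":-1},{"x":-1.9,"y":3.5,"z":-2.8,"wx":-1.95,"wy":-0.1,"wz":-0.6,"grip":-1}]' && python3 log.py; cat > kin.py <<'E'
from h import *
from scipy.optimize import least_squares
L=json.load(open('log.json'))
def fk(v,q,sg=(1,1,1)):
    d1,a1,lat,a2,a3,d4,d6=v
    Ra=R.from_euler('z',q[0]); R2=Ra*R.from_euler('y',q[1]); R3=R2*R.from_euler('y',q[2])
    R4=R3*R.from_euler('z',sg[0]*q[3]); R5=R4*R.from_euler('y',q[4]); R6=R5*R.from_euler('z',sg[2]*q[5])
    wc=Ra.apply([a1,lat,d1])+R2.apply([0,0,a2])+R3.apply([a3,0,d4])
    return wc+R6.apply([0,0,d6]),R6,wc
def fit():
    for sg in((1,1,1),(-1,1,1),(1,1,-1),(-1,1,-1)):
        Cs=[fk(np.ones(7),l[0],sg)[1].inv()*R.from_rotvec(l[2]) for l in L]
        e=max((Cs[0].inv()*c).magnitude() for c in Cs)
        if e<.05: break
    g=least_squares(lambda v:np.concatenate([fk(v,l[0],sg)[0]-l[1] for l in L]),[.3,0,.05,.35,0,.35,.2])
    return g.x,sg,Cs[0],e,np.abs(g.fun).max()
V,SG,C,e,fe=fit()
LO=np.array([-3.1,-.76,.27,-1.08,.17,-2.57]);HI=np.array([3.1,2.03,2.55,4.22,2.65,2.57])
def ik(X,Rt,q0):
    def f(q):
        p,r,_=fk(V,q,SG); return np.r_[(p-X)*10,(( r*C).inv()*R.from_matrix(Rt)).as_rotvec()]
    g=least_squares(f,np.clip(q0,LO+1e-3,HI-1e-3),bounds=(LO,HI)); return g.x,np.abs(g.fun).max()
E
python3 - <<'E'
from kin import *
print(V.round(4),SG,e,fe,C.as_matrix().round(2)); print(np.round([l[0] for l in L],2))
q=np.array(L[-1][0])
for al in(0,15,30):
  for zz in (180,200):
    q=np.array(L[-1][0])
    for th in(0,20,40,60,78,85):
        X,Rt=tgt(th,al,(57,0,zz)); q,er=ik(X,Rt,q); print(al,zz,th,X.round(3),q.round(2),round(er,4),'wc',fk(V,q,SG)[2].round(2))
E
```

```text
time: 3.12
tcp_pos: [0.4524, -0.0095, 0.188]
ee_rot: [-2.141, -1.623, 0.447]
contact_force: [-0.2, 0.5, 0.4]
gripper_width: 0.0851
t 3.12 tcp [ 0.4524 -0.0095  0.188 ] rv [-2.141 -1.623  0.447] F [-0.2  0.5  0.4] w 0.0851
[ 1.526e-01 -1.000e-04  5.660e-02  4.490e-01  1.007e-01  4.998e-01
  3.248e-01] (1, 1, 1) 0.0003334603433754803 4.9265027568301534e-05 [[-1.  0.  0.]
 [ 0.  0.  1.]
 [ 0.  1. -0.]]
[[ 0.87 -0.13  1.6   0.26  2.07 -0.17]
 [ 1.15  0.09  1.37  0.    1.68 -0.1 ]
 [ 0.53 -0.73  2.15 -0.58  1.3  -0.68]
 [ 0.53 -0.73  2.16 -0.58  1.3  -0.68]
 [ 0.06 -0.75  2.38 -0.55  0.57 -0.93]]
0 180 0 [ 0.563 -0.048  0.184] [-0.1  -0.41  2.29 -1.08  0.17 -0.44] 0.3906 wc [0.27 0.03 0.31]
0 180 20 [0.579 0.012 0.181] [ 0.   -0.36  2.26 -1.08  0.17 -0.76] 0.3495 wc [0.28 0.06 0.32]
0 180 40 [0.594 0.069 0.156] [ 0.1  -0.27  2.22 -1.08  0.17 -1.08] 0.4283 wc [0.3  0.09 0.31]
0 180 60 [0.606 0.113 0.114] [ 0.18 -0.14  2.17 -1.08  0.2  -1.38] 0.5748 wc [0.33 0.12 0.29]
0 180 78 [0.612 0.139 0.064] [ 0.27 -0.    2.09 -1.08  0.31 -1.6 ] 0.6618 wc [0.35 0.16 0.27]
0 180 85 [0.614 0.145 0.042] 
[... 2206 characters left out ...]
33 -1.03] 0.3994 wc [0.46 0.38 0.23]
30 180 85 [0.614 0.145 0.042] [ 0.6   0.53  1.56 -1.08  1.38 -1.08] 0.4603 wc [0.47 0.39 0.2 ]
30 200 0 [ 0.563 -0.048  0.204] [-0.11 -0.42  2.19 -0.37  0.35 -1.15] 0.0 wc [0.29 0.02 0.37]
30 200 20 [0.581 0.019 0.2  ] [ 0.25 -0.24  2.08 -1.08  0.68 -0.61] 0.0202 wc [0.33 0.14 0.36]
30 200 40 [0.597 0.081 0.172] [ 0.44 -0.01  1.89 -1.08  0.97 -0.77] 0.1322 wc [0.37 0.24 0.35]
30 200 60 [0.61  0.13  0.124] [ 0.56  0.25  1.71 -1.08  1.2  -0.9 ] 0.2537 wc [0.42 0.33 0.3 ]
30 200 78 [0.617 0.158 0.068] [ 0.61  0.48  1.57 -1.08  1.36 -1.03] 0.3907 wc [0.46 0.39 0.23]
30 200 85 [0.619 0.164 0.044] [ 0.63  0.56  1.52 -1.08  1.41 -1.08] 0.4513 wc [0.47 0.41 0.2 ]
```

```bash
cat >> kin.py <<'E'
FL=np.diag([-1.,1,-1])
def iks(X,Rt,flips=(0,1),seeds=None):
    out=[]
    for f in flips:
        for q4 in(-.5,1,2.2,3.14,4):
            for q5 in(.5,1.5):
                a=np.arctan2(X[1],X[0])
                for q6 in(-1.5,0,1.5):
                    q,er=ik(X,Rt@FL if f else Rt,[a,.2,1.9,q4,q5,q6])
                    if er<.005 and not any(np.abs(q-o[1]).max()<.05 for o in out): out.append((f,q))
    return out
E
cat > a.py <<'E'
from kin import *
def show(name,X,Rt): print(name,[(f,q.round(2).tolist(),fk(V,q,SG)[2].round(2).tolist()) for f,q in iks(X,Rt)])
for al in(0,20):
    for th in(0,40,80): show(('fore',al,th),*tgt(th,al,(57,0,180)))
for th in(0,40,60,80):
    r=Rb(th); X,_=tgt(th,0,(0,0,200)); M=np.c_[[0,-1.,0],[0,0,-1.],[1.,0,0]]; show(('head',th),X,r.as_matrix()@M)
E
timeout 500 python3 a.py
```

```text
('fore', 0, 0) [(0, [-0.09, -0.12, 2.44, 3.39, 0.77, 1.39], [0.25, 0.03, 0.18]), (1, [-0.09, -0.12, 2.44, 3.39, 0.77, -1.75], [0.25, 0.03, 0.18])]
('fore', 0, 40) [(0, [0.32, 0.13, 2.29, 3.86, 0.98, 0.42], [0.28, 0.15, 0.16])]
('fore', 0, 80) [(0, [0.49, 0.51, 2.13, 3.96, 1.21, -0.18], [0.3, 0.22, 0.06])]
('fore', 20, 0) []
('fore', 20, 40) []
('fore', 20, 80) []
('head', 0) [(0, [-0.19, 0.25, 1.24, 0.0, 1.65, -1.51], [0.62, -0.06, 0.53]), (1, [-0.19, 0.25, 1.24, 0.0, 1.65, 1.64], [0.62, -0.06, 0.53])]
('head', 40) [(0, [0.29, 0.6, 0.98, -0.62, 1.91, -1.13], [0.71, 0.27, 0.42]), (1, [0.29, 0.6, 0.98, -0.62, 1.91, 2.01], [0.71, 0.27, 0.42])]
('head', 60) [(0, [0.42, 0.88, 0.8, -0.88, 2.08, -1.09], [0.74, 0.39, 0.29]), (1, [0.42, 0.88, 0.8, -0.88, 2.08, 2.05], [0.74, 0.39, 0.29])]
('head', 80) []
```

```bash
cat >> kin.py <<'E'
MH=np.c_[[0,-1.,0],[0,0,-1.],[1.,0,0]]
def head(th,tcp,b=BX,pitch=None):
    X,_=tgt(th,0,tcp,b); return X,Rb(th if pitch is None else pitch,b).as_matrix()@MH
E
python3 - <<'E'
from kin import *
q=np.array([-.19,.25,1.24,0,1.65,-1.51])
for th in(0,30,60,65,68,70,72,75):
    X,Rt=head(th,(25,0,190)); q,er=ik(X,Rt,q); print(th,X.round(3),q.round(2),round(er,4))
print(togo(*head(0,(25,0,300))))
E
```

```text
0 [ 0.594 -0.057  0.194] [-0.19  0.2   1.32 -0.    1.62 -1.5 ] 0.0
30 [0.619 0.038 0.18 ] [ 0.21  0.43  1.14 -0.48  1.8  -1.16] 0.0
60 [0.639 0.114 0.119] [ 0.43  0.82  0.91 -0.86  2.05 -1.04] 0.0
65 [0.641 0.123 0.105] [ 0.45  0.89  0.86 -0.92  2.09 -1.04] 0.0
68 [0.642 0.128 0.096] [ 0.46  0.94  0.84 -0.96  2.12 -1.04] 0.0
70 [0.643 0.131 0.09 ] [ 0.47  0.97  0.82 -0.98  2.13 -1.05] 0.0
72 [0.644 0.133 0.084] [ 0.47  1.    0.81 -1.01  2.15 -1.05] 0.0
75 [0.645 0.137 0.075] [ 0.48  1.04  0.78 -1.05  2.17 -1.05] 0.0
(array([-0.32,  2.79, -7.01]), array([ 5.96, -0.06, -0.07]))
```

```bash
python3 - <<'E'
from h import *
s=env.state(); p=np.array(s['tcp_pos'])
for X in (p+[0,0,.06],p+[0,0,.12],p+[.05,-.015,.12],p+[.1,-.03,.12]): print(togo(X)[0])
E
```

```text
[-0.01 -1.21 -2.07]
[-0.03 -2.43 -4.14]
[-0.07 -0.63 -5.2 ]
[-0.11  1.17 -6.25]
```

```bash
python3 -m jog '[{"x":0,"y":-1.2,"z":-2.1,"wx":0.7,"wy":0,"wz":0,"grip":-1},{"x":0,"y":-2.4,"z":-4.1,"wx":1.5,"wy":0,"wz":0,"grip":-1},{"x":0,"y":-2.4,"z":-4.4,"wx":2.5,"wy":0,"wz":0,"grip":-1},{"x":-0.1,"y":-0.6,"z":-5.2,"wx":3.5,"wy":0,"wz":0,"grip":-1},{"x":-0.1,"y":1.1,"z":-6.2,"wx":4.5,"wy":0,"wz":0,"grip":-1},{"x":-0.3,"y":2.8,"z":-7,"wx":5.5,"wy":0,"wz":0,"grip":-1},{"x":-0.3,"y":2.8,"z":-7,"wx":5.96,"wy":0,"wz":0,"grip":-1},{"x":-0.3,"y":2.8,"z":-7,"wx":5.96,"wy":0,"wz":0,"grip":-1}]'; python3 - <<'E'
from h import *
s=st()
print(togo(*__import__('kin').head(0,(25,0,300))))
w=env.capture("wrist"); c=env.capture("scene"); cv2.imwrite("pics/w1.png",w["color"]);cv2.imwrite("pics/s1.png",c["color"])
a=w["color"].copy(); P=[(x,y,z) for z in(0,.23) for x,y in((-.0825,-.023),(-.0825,.023),(.0945,.023),(.0825,-.023))]
im=[]
for q in(w,c):
    a=q["color"].copy()
    for u in proj(q,Rb(0).apply(P)+[BX[0],BX[1],.0038]): cv2.circle(a,tuple(int(v) for v in np.clip(u,-9,900)),2,(0,0,255),-1)
    im.append(a)
b=im[1][110:250,250:430]
cv2.imwrite("pics/v1.png",np.hstack([cv2.resize(im[0],(480,300)),cv2.resize(b,(320,250)).copy() if 0 else cv2.copyMakeBorder(cv2.resize(b,(320,249)),0,51,0,0,cv2.BORDER_CONSTANT)]))
E
```

```text
time: 4.12
tcp_pos: [0.5968, -0.0543, 0.3019]
ee_rot: [-1.326, -1.003, 1.014]
contact_force: [0.7, 0.5, 0.4]
gripper_width: 0.0852
t 4.12 tcp [ 0.5968 -0.0543  0.3019] rv [-1.326 -1.003  1.014] F [0.7 0.5 0.4] w 0.0852
(array([-0.12, -0.07,  0.09]), array([-0.02, -0.06, -0.03]))
```

View pics/v1.png

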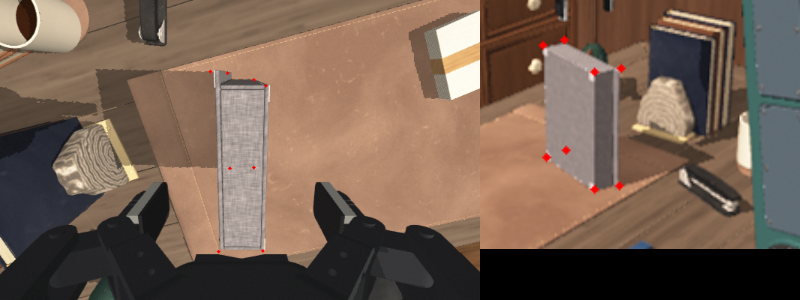

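```bash
python3 -m jog '[{"x":-0.1,"y":1.1,"z":0.1,"wx":0,"wy":0,"wz":0,"grip":-1},{"x":-0.1,"y":2.2,"z":0.1,"wx":0,"wy":0,"wz":0,"grip":-1},{"x":-0.1,"y":3.3,"z":0.1,"wx":0,"wy":0,"wz":0,"grip":-1},{"x":-0.1,"y":4.25,"z":0.1,"wx":0,"wy":0,"wz":0,"grip":-1},{"x":-0.1,"y":4.25,"z":0.1,"wx":0,"wy":0,"wz":0,"grip":-0.5},{"x":-0.1,"y":4.25,"z":0.1,"wx":0,"wy":0,"wz":0,"grip":-0.2},{"x":-0.1,"y":4.25,"z":0.1,"wx":0,"wy":0,"wz":0,"grip":-0.15},{"x":-0.1,"y":4.25,"z":0.1,"wx":0,"wy":0,"wz":0,"grip":-0.15}]'; python3 - <<'E'
from kin import *
s=st()
for th in(0,20,40,60): print(th,togo(*head(th,(25,0,190))))
E
```

```text
time: 5.22
tcp_pos: [0.5923, -0.0563, 0.2008]
ee_rot: [-1.332, -1.01, 1.01]
contact_force: [0.4, 1.2, 1.7]
gripper_width: 0.0495
t 5.22 tcp [ 0.5923 -0.0563  0.2008] rv [-1.332 -1.01   1.01 ] F [0.4 1.2 1.7] w 0.0495
0 (array([ 0.01,  0.28, -0.06]), array([ 0.03, -0.06, -0.03]))
20 (array([ 2.66,  0.41, -0.03]), array([ 0.02, -0.07,  1.97]))
40 (array([5.11, 1.44, 0.01]), array([ 0.01, -0.07,  3.97]))
60 (array([7.06, 3.25, 0.04]), array([-0.  , -0.07,  5.97]))
```

```bash
python3 -m jog '[{"x":0,"y":0,"z":0,"wx":0,"wy":0,"wz":0,"grip":0.1},{"x":0,"y":0,"z":0,"wx":0,"wy":0,"wz":0,"grip":0.2},{"x":0,"y":0,"z":0,"wx":0,"wy":0,"wz":0,"grip":0.2}]'; python3 - <<'E'
from kin import *
s=st()
p=np.array(s['tcp_pos']); l=Rb(0).inv().apply(p-[BX[0],BX[1],.0038])*1000; print(l.round(1))
for th in range(0,64,5): print(th,*[v.tolist() for v in togo(*head(th,(l[0],0,l[2])))])
E
```

```text
time: 5.6
tcp_pos: [0.5923, -0.0563, 0.2011]
ee_rot: [-1.333, -1.01, 1.01]
contact_force: [-0.6, 1.6, 1.6]
gripper_width: 0.0443
t 5.6 tcp [ 0.5923 -0.0563  0.2011] rv [-1.333 -1.01   1.01 ] F [-0.6  1.6  1.6] w 0.0443
[2.640e+01 1.000e-01 1.973e+02]
0 [0.0, -0.0, 0.0] [0.04, -0.06, -0.03]
5 [0.69, -0.05, 0.01] [0.03, -0.06, 0.47]
10 [1.39, -0.05, 0.01] [0.03, -0.07, 0.97]
15 [2.08, 0.02, 0.02] [0.03, -0.07, 1.47]
20 [2.76, 0.15, 0.03] [0.02, -0.07, 1.97]
25 [3.43, 0.33, 0.04] [0.02, -0.07, 2.47]
30 [4.07, 0.58, 0.05] [0.02, -0.07, 2.97]
35 [4.7, 0.88, 0.06] [0.01, -0.07, 3.47]
40 [5.3, 1.23, 0.07] [0.01, -0.07, 3.97]
45 [5.86, 1.63, 0.07] [0.01, -0.07, 4.47]
50 [6.39, 2.08, 0.08] [0.01, -0.07, 4.97]
55 [6.87, 2.58, 0.09] [0.0, -0.07, 5.47]
60 [7.31, 3.12, 0.1] [-0.0, -0.08, 5.97]
```

```bash
python3 -m jog '[{"x":0.69,"y":-0.06,"z":0,"wx":0,"wy":0,"wz":0.5,"grip":0.2},{"x":1.39,"y":-0.08,"z":0,"wx":0,"wy":0,"wz":1,"grip":0.2},{"x":2.08,"y":-0.02,"z":0,"wx":0,"wy":0,"wz":1.5,"grip":0.2},{"x":2.76,"y":0.1,"z":0,"wx":0,"wy":0,"wz":2,"grip":0.2},{"x":2.76,"y":0.1,"z":0,"wx":0,"wy":0,"wz":2,"grip":0.2}]'; python3 - <<'E'
from kin import *
s=st()
for th in range(25,76,5): print(th,*[v.tolist() for v in togo(*head(th,(26.4,0,197.3)))])
c=env.capture("scene"); cv2.imwrite("pics/s2.png",cv2.resize(c["color"][80:280,220:480],None,fx=2,fy=2))
E
```

```text
time: 6.22
tcp_pos: [0.6108, 0.0113, 0.1969]
ee_rot: [-1.541, -0.79, 1.273]
contact_force: [-1.1, -1.4, -0.5]
gripper_width: 0.0442
t 6.22 tcp [0.6108 0.0113 0.1969] rv [-1.541 -0.79   1.273] F [-1.1 -1.4 -0.5] w 0.0442
25 [0.64, -0.05, 0.03] [0.0, -0.05, 0.45]
30 [1.34, -0.04, 0.03] [0.0, -0.05, 0.95]
35 [2.03, 0.02, 0.04] [-0.0, -0.05, 1.45]
40 [2.71, 0.15, 0.05] [-0.0, -0.05, 1.95]
45 [3.38, 0.33, 0.05] [-0.0, -0.05, 2.45]
50 [4.03, 0.57, 0.06] [-0.01, -0.05, 2.95]
55 [4.65, 0.87, 0.06] [-0.01, -0.05, 3.45]
60 [5.25, 1.22, 0.07] [-0.01, -0.05, 3.95]
65 [5.82, 1.62, 0.08] [-0.01, -0.05, 4.45]
70 [6.34, 2.07, 0.08] [-0.02, -0.05, 4.95]
75 [6.83, 2.57, 0.09] [-0.02, -0.05, 5.45]
```

View pics/s2.png

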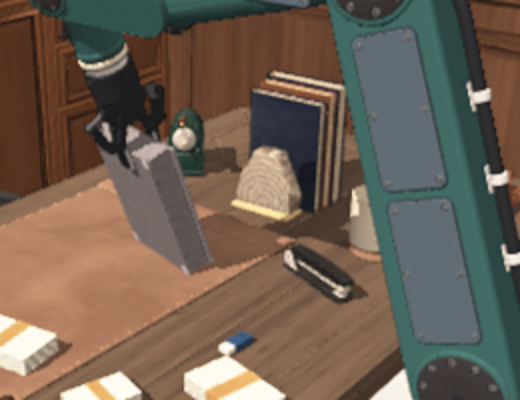

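```bash
python3 -m jog '[{"x":0.64,"y":-0.07,"z":0,"wx":0,"wy":0,"wz":0.45,"grip":0.2},{"x":1.34,"y":-0.06,"z":0,"wx":0,"wy":0,"wz":0.95,"grip":0.2},{"x":2.03,"y":0,"z":0,"wx":0,"wy":0,"wz":1.45,"grip":0.2},{"x":2.71,"y":0.13,"z":0,"wx":0,"wy":0,"wz":1.95,"grip":0.2},{"x":3.38,"y":0.3,"z":0,"wx":0,"wy":0,"wz":2.45,"grip":0.2},{"x":4.03,"y":0.54,"z":0,"wx":0,"wy":0,"wz":2.95,"grip":0.2},{"x":4.65,"y":0.84,"z":0,"wx":0,"wy":0,"wz":3.45,"grip":0.2},{"x":5.25,"y":1.2,"z":0,"wx":0,"wy":0,"wz":3.95,"grip":0.2},{"x":5.82,"y":1.6,"z":0,"wx":0,"wy":0,"wz":4.45,"grip":0.2},{"x":5.82,"y":1.6,"z":0,"wx":0,"wy":0,"wz":4.45,"grip":0.2}]'; python3 - <<'E'
from kin import *
s=st(); print(np.round(s['q'],2))
c=env.capture("scene"); cv2.imwrite("pics/s3.png",cv2.resize(c["color"][80:280,220:480],None,fx=2,fy=2))
E
```

```text
time: 7.52
tcp_pos: [0.643, 0.1287, 0.1071]
ee_rot: [-1.929, -0.159, 1.814]
contact_force: [-0.2, -2.0, 2.3]
gripper_width: 0.044
t 7.53 tcp [0.643  0.1287 0.1071] rv [-1.929 -0.159  1.814] F [-0.2 -2.   2.3] w 0.044
[ 0.45  0.91  0.84 -0.92  2.11 -1.04]
```

View pics/s3.png

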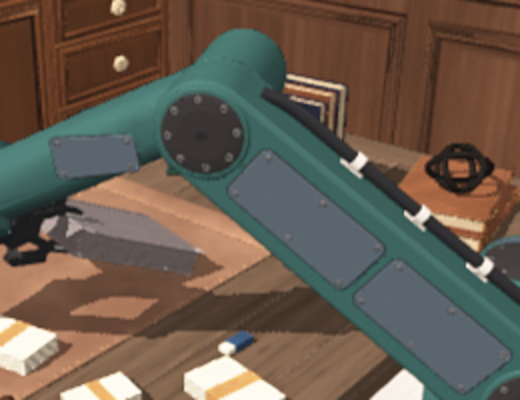

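```bash
cat > low.py <<'E'
from kin import *
def low(th,ph,o,b=BX):
    E,_=tgt(th,0,(26.4,-23,230),b); Rt=Rb(ph,b).as_matrix()@MH
    return E-Rt@(np.array([42.5,-13-o,0])/1000), Rt
def bottom(X,Rt,t=14.5): return (X+Rt@(np.array([42.5+t,-13,0])/1000))[2]-.0038
SEQ=[(65,65,20),(68,65,18.5),(71,65,17),(74,65,15.5),(77,65,14),(79,63,13),(81,61,12),(83,59,10.5),(85,56,9),(86,53,7),(87,49,5.5),(88,44,4),(88.6,38,3),(89,32,2)]
if __name__=='__main__':
    q=np.array(env.state()['q']); st()
    for s in SEQ:
        X,Rt=low(*s); q,er=ik(X,Rt,q); print(s,round(er,4),'bot',round(bottom(X,Rt)*1000,1),*[v.tolist() for v in togo(X,Rt)],'q4',q[3].round(2))
E
python3 low.py
```

```text
t 7.58 tcp [0.6433 0.1282 0.1079] rv [-1.928 -0.162  1.811] F [-0.2 -1.   1.2] w 0.0441
(65, 65, 20) 0.0 bot 75.6 [-0.77, -0.02, 0.08] [-0.04, -0.04, -0.0] q4 -0.93
(68, 65, 18.5) 0.0 bot 65.2 [-0.29, -0.06, 0.08] [-0.04, -0.04, -0.0] q4 -0.93
(71, 65, 17) 0.0 bot 54.6 [0.19, -0.09, 0.09] [-0.04, -0.04, -0.0] q4 -0.92
(74, 65, 15.5) 0.0 bot 43.7 [0.67, -0.08, 0.09] [-0.04, -0.04, -0.0] q4 -0.91
(77, 65, 14) 0.0 bot 32.7 [1.14, -0.06, 0.09] [-0.04, -0.04, -0.0] q4 -0.91
(79, 63, 13) 0.0 bot 25.1 [1.49, 0.04, 0.09] [-0.04, -0.04, -0.2] q4 -0.87
(81, 61, 12) 0.0 bot 17.5 [1.84, 0.14, 0.1] [-0.04, -0.04, -0.4] q4 -0.84
(83, 59, 10.5) 0.0 bot 10.2 [2.18, 0.23, 0.1] [-0.04, -0.04, -0.6] q4 -0.81
(85, 56, 9) 0.0 bot 3.0 [2.53, 0.35, 0.1] [-0.04, -0.04, -0.9] q4 -0.76
(86, 53, 7) 0.0 bot 0.3 [2.73, 0.41, 0.1] [-0.04, -0.04, -1.2] q4 -0.72
(87, 49, 5.5) 0.0 bot -2.5 [2.94, 0.51, 0.1] [-0.04, -0.04, -1.6] q4 -0.67
(88, 44, 4) 0.0 bot -4.9 [3.18, 0.64, 0.1] [-0.04, -0.05, -2.1] q4 -0.6
(88.6, 38, 3) 0.0 bot -5.7 [3.39, 0.77, 0.1] [-0.03, -0.05, -2.7] q4 -0.53
(89, 32, 2) 0.0 bot -5.4 [3.57, 0.89, 0.1] [-0.03, -0.05, -3.3] q4 -0.45
```

```bash
python3 -m jog '[{"x":0,"y":0,"z":0,"wx":0,"wy":0,"wz":0,"grip":-0.2},{"x":-0.1,"y":0,"z":0,"wx":0,"wy":0,"wz":0,"grip":-0.3},{"x":-0.2,"y":0,"z":0,"wx":0,"wy":0,"wz":0,"grip":-0.4},{"x":-0.3,"y":0,"z":0,"wx":0,"wy":0,"wz":0,"grip":-0.5},{"x":-0.4,"y":0,"z":0,"wx":0,"wy":0,"wz":0,"grip":-0.7},{"x":-0.55,"y":0,"z":0,"wx":0,"wy":0,"wz":0,"grip":-0.85},{"x":-0.7,"y":0,"z":0,"wx":0,"wy":0,"wz":0,"grip":-1},{"x":-0.75,"y":0,"z":0,"wx":0,"wy":0,"wz":0,"grip":-1},{"x":-0.75,"y":0,"z":0,"wx":0,"wy":0,"wz":0,"grip":-1}]'; python3 low.py; python3 - <<'E'
from h import *
c=env.capture("scene"); t=env.capture("top"); w=env.capture("wrist")
f=lambda a:cv2.resize(a,(400,300))
cv2.imwrite("pics/s4.png",np.vstack([np.hstack([f(c["color"][120:270,200:400]),f(t["color"][90:240,240:440])]),np.hstack([cv2.resize(w["color"],(480,300)),np.zeros((300,320,3),np.uint8)])]))
E
```

```text
time: 8.7
tcp_pos: [0.6412, 0.1207, 0.1251]
ee_rot: [-1.928, -0.163, 1.811]
contact_force: [-0.6, 0.9, -2.1]
gripper_width: 0.0853
t 8.7 tcp [0.6412 0.1207 0.1251] rv [-1.928 -0.163  1.811] F [-0.6  0.9 -2.1] w 0.0853
(65, 65, 20) 0.0 bot 75.6 [-0.02, -0.01, 0.08] [-0.04, -0.04, -0.0] q4 -0.93
(68, 65, 18.5) 0.0 bot 65.2 [0.46, -0.06, 0.08] [-0.04, -0.04, -0.0] q4 -0.93
(71, 65, 17) 0.0 bot 54.6 [0.94, -0.08, 0.09] [-0.04, -0.04, -0.0] q4 -0.92
(74, 65, 15.5) 0.0 bot 43.7 [1.42, -0.08, 0.09] [-0.04, -0.04, -0.0] q4 -0.91
(77, 65, 14) 0.0 bot 32.7 [1.9, -0.05, 0.09] [-0.04, -0.04, -0.0] q4 -0.91
(79, 63, 13) 0.0 bot 25.1 [2.25, 0.04, 0.09] [-0.04, -0.04, -0.2] q4 -0.87
(81, 61, 12) 0.0 bot 17.5 [2.59, 0.14, 0.1] [-0.04, -0.04, -0.4] q4 -0.84
(83, 59, 10.5) 0.0 bot 10.2 [2.93, 0.23, 0.1] [-0.04, -0.04, -0.6] q4 -0.81
(85, 56, 9) 0.0 bot 3.0 [3.29, 0.36, 0.1] [-0.04, -0.04, -0.9] q4 -0.76
(86, 53, 7) 0.0 bot 0.3 [3.48, 0.42, 0.1] [-0.04, -0.04, -1.2] q4 -0.72
(87, 49, 5.5) 0.0 bot -2.5 [3.7, 0.52, 0.1] [-0.04, -0.04, -1.6] q4 -0.67
(88, 44, 4) 0.0 bot -4.9 [3.93, 0.65, 0.1] [-0.04, -0.05, -2.1] q4 -0.6
(88.6, 38, 3) 0.0 bot -5.7 [4.14, 0.78, 0.1] [-0.03, -0.05, -2.7] q4 -0.53
(89, 32, 2) 0.0 bot -5.4 [4.33, 0.9, 0.1] [-0.03, -0.05, -3.3] q4 -0.45
```

View pics/s4.png

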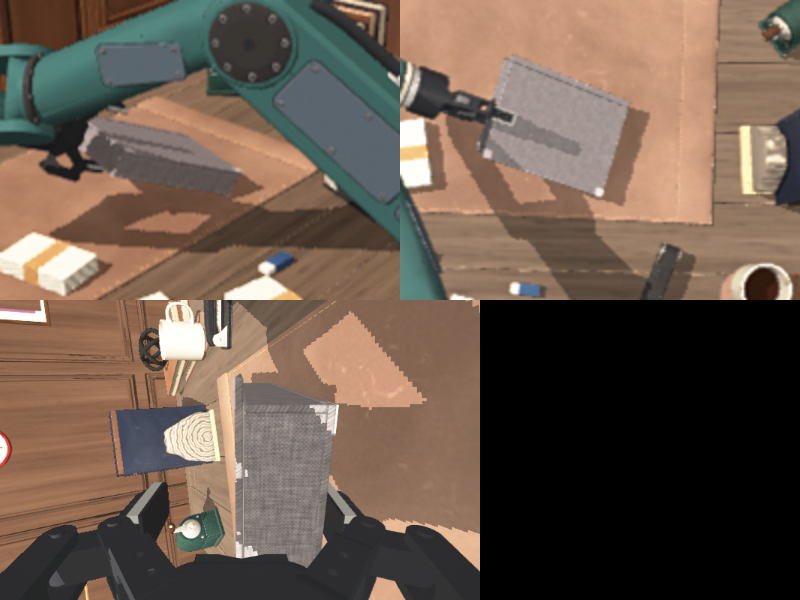

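```bash
python3 -m jog '[{"x":0.23,"y":0,"z":0,"wx":0,"wy":0,"wz":0,"grip":-1},{"x":0.46,"y":-0.05,"z":0,"wx":0,"wy":0,"wz":0,"grip":-1},{"x":0.7,"y":-0.07,"z":0,"wx":0,"wy":0,"wz":0,"grip":-1},{"x":0.94,"y":-0.08,"z":0,"wx":0,"wy":0,"wz":0,"grip":-1},{"x":1.2,"y":-0.08,"z":0,"wx":0,"wy":0,"wz":0,"grip":-1},{"x":1.42,"y":-0.08,"z":0,"wx":0,"wy":0,"wz":0,"grip":-1},{"x":1.66,"y":-0.07,"z":0,"wx":0,"wy":0,"wz":0,"grip":-1},{"x":1.9,"y":-0.05,"z":0,"wx":0,"wy":0,"wz":0,"grip":-1},{"x":2.25,"y":0.04,"z":0,"wx":0,"wy":0,"wz":-0.2,"grip":-1},{"x":2.59,"y":0.14,"z":0,"wx":0,"wy":0,"wz":-0.4,"grip":-1},{"x":2.59,"y":0.14,"z":0,"wx":0,"wy":0,"wz":-0.4,"grip":-1}]'; python3 low.py; python3 - <<'E'
from h import *
c=env.capture("scene"); t=env.capture("top"); w=env.capture("wrist")
f=lambda a:cv2.resize(a,(400,300))
cv2.imwrite("pics/s5.png",np.vstack([np.hstack([f(c["color"][120:270,200:400]),f(t["color"][90:240,240:440])]),np.hstack([cv2.resize(w["color"],(480,300)),np.zeros((300,320,3),np.uint8)])]))
E
```

```text
time: 10.22
tcp_pos: [0.6478, 0.144, 0.065]
ee_rot: [-1.898, -0.228, 1.764]
contact_force: [0.4, 1.1, -1.6]
gripper_width: 0.0855
t 10.22 tcp [0.6478 0.144  0.065 ] rv [-1.898 -0.228  1.764] F [ 0.4  1.1 -1.6] w 0.0855
(65, 65, 20) 0.0 bot 75.6 [-2.59, -0.33, 0.08] [-0.04, -0.04, 0.41] q4 -0.93
(68, 65, 18.5) 0.0 bot 65.2 [-2.11, -0.34, 0.08] [-0.04, -0.04, 0.41] q4 -0.93
(71, 65, 17) 0.0 bot 54.6 [-1.63, -0.33, 0.09] [-0.04, -0.04, 0.41] q4 -0.92
(74, 65, 15.5) 0.0 bot 43.7 [-1.15, -0.29, 0.09] [-0.04, -0.04, 0.41] q4 -0.91
(77, 65, 14) 0.0 bot 32.7 [-0.68, -0.23, 0.09] [-0.04, -0.04, 0.41] q4 -0.91
(79, 63, 13) 0.0 bot 25.1 [-0.34, -0.12, 0.09] [-0.04, -0.04, 0.21] q4 -0.87
(81, 61, 12) 0.0 bot 17.5 [0.0, 0.01, 0.1] [-0.04, -0.04, 0.01] q4 -0.84
(83, 59, 10.5) 0.0 bot 10.2 [0.34, 0.12, 0.1] [-0.04, -0.04, -0.19] q4 -0.81
(85, 56, 9) 0.0 bot 3.0 [0.68, 0.27, 0.1] [-0.04, -0.04, -0.49] q4 -0.76
(86, 53, 7) 0.0 bot 0.3 [0.87, 0.34, 0.1] [-0.04, -0.04, -0.79] q4 -0.72
(87, 49, 5.5) 0.0 bot -2.5 [1.08, 0.46, 0.1] [-0.03, -0.05, -1.19] q4 -0.67
(88, 44, 4) 0.0 bot -4.9 [1.3, 0.6, 0.1] [-0.03, -0.05, -1.69] q4 -0.6
(88.6, 38, 3) 0.0 bot -5.7 [1.5, 0.75, 0.1] [-0.03, -0.05, -2.29] q4 -0.53
(89, 32, 2) 0.0 bot -5.4 [1.68, 0.88, 0.1] [-0.03, -0.05, -2.89] q4 -0.45
```

View pics/s5.png

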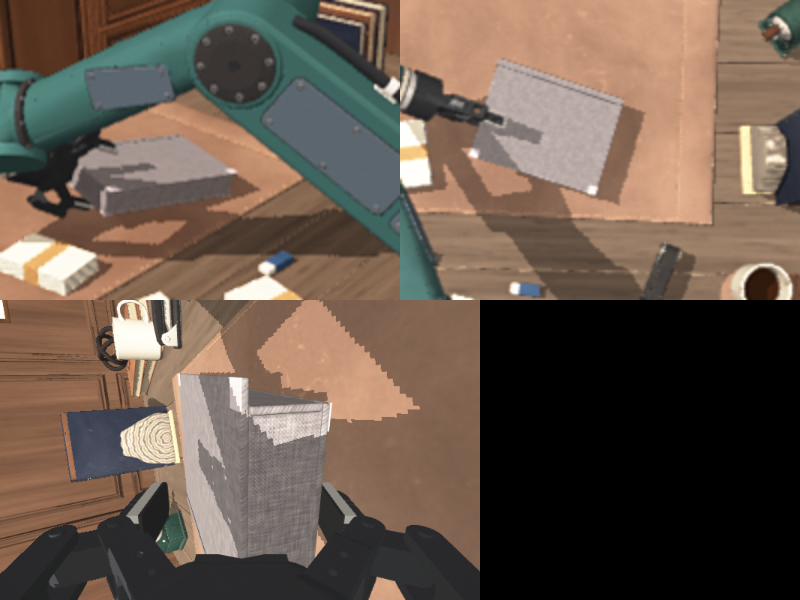

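```bash
python3 -m jog '[{"x":0.17,"y":0.06,"z":0,"wx":0,"wy":0,"wz":-0.1,"grip":-1},{"x":0.34,"y":0.12,"z":0,"wx":0,"wy":0,"wz":-0.2,"grip":-1},{"x":0.51,"y":0.2,"z":0,"wx":0,"wy":0,"wz":-0.35,"grip":-1},{"x":0.68,"y":0.27,"z":0,"wx":0,"wy":0,"wz":-0.5,"grip":-1},{"x":0.78,"y":0.3,"z":0,"wx":0,"wy":0,"wz":-0.65,"grip":-1},{"x":0.87,"y":0.34,"z":0,"wx":0,"wy":0,"wz":-0.8,"grip":-1},{"x":0.87,"y":0.34,"z":0,"wx":0,"wy":0,"wz":-0.8,"grip":-1}]'; python3 low.py | tail -6
```

```text
time: 11.25
tcp_pos: [0.6489, 0.147, 0.0427]
ee_rot: [-1.836, -0.352, 1.671]
contact_force: [0.2, 0.2, -2.8]
gripper_width: 0.0857
(85, 56, 9) 0.0 bot 3.0 [-0.15, -0.07, 0.11] [-0.03, -0.05, 0.31] q4 -0.76
(86, 53, 7) 0.0 bot 0.3 [0.03, 0.03, 0.11] [-0.03, -0.05, 0.01] q4 -0.72
(87, 49, 5.5) 0.0 bot -2.5 [0.22, 0.17, 0.11] [-0.03, -0.05, -0.39] q4 -0.67
(88, 44, 4) 0.0 bot -4.9 [0.42, 0.34, 0.11] [-0.03, -0.05, -0.89] q4 -0.6
(88.6, 38, 3) 0.0 bot -5.7 [0.6, 0.52, 0.11] [-0.02, -0.06, -1.49] q4 -0.53
(89, 32, 2) 0.0 bot -5.4 [0.75, 0.67, 0.11] [-0.02, -0.06, -2.09] q4 -0.45
```

Force still only carries the box; continue carefully toward steeper.

```bash
python3 -m jog '[{"x":0.11,"y":0.09,"z":0,"wx":0,"wy":0,"wz":-0.2,"grip":-1},{"x":0.22,"y":0.17,"z":0,"wx":0,"wy":0,"wz":-0.4,"grip":-1},{"x":0.3,"y":0.25,"z":0,"wx":0,"wy":0,"wz":-0.65,"grip":-1},{"x":0.3,"y":0.25,"z":0,"wx":0,"wy":0,"wz":-0.65,"grip":-1}]'; python3 low.py | tail -4
```

```text
time: 11.75
tcp_pos: [0.6491, 0.1461, 0.034]
ee_rot: [-1.783, -0.449, 1.591]
contact_force: [0.0, -0.1, -1.8]
gripper_width: 0.0852
(87, 49, 5.5) 0.0 bot -2.5 [-0.03, -0.07, 0.12] [-0.02, -0.06, 0.27] q4 -0.67
(88, 44, 4) 0.0 bot -4.9 [0.15, 0.13, 0.13] [-0.02, -0.06, -0.23] q4 -0.6
(88.6, 38, 3) 0.0 bot -5.7 [0.3, 0.32, 0.13] [-0.02, -0.07, -0.83] q4 -0.53
(89, 32, 2) 0.0 bot -5.4 [0.44, 0.49, 0.13] [-0.01, -0.07, -1.43] q4 -0.45
```

```bash
python3 -m jog '[{"x":0.08,"y":0.06,"z":0,"wx":0,"wy":0,"wz":-0.1,"grip":-1},{"x":0.15,"y":0.13,"z":0,"wx":0,"wy":0,"wz":-0.25,"grip":-1},{"x":0.22,"y":0.22,"z":0,"wx":0,"wy":0,"wz":-0.5,"grip":-1},{"x":0.3,"y":0.32,"z":0,"wx":0,"wy":0,"wz":-0.83,"grip":-1},{"x":0.3,"y":0.32,"z":0,"wx":0,"wy":0,"wz":-0.83,"grip":-1}]'; python3 low.py | tail -2;  python3 - <<'E'
from h import *
c=env.capture("scene"); t=env.capture("top"); w=env.capture("wrist")
f=lambda a:cv2.resize(a,(400,300))
cv2.imwrite("pics/s6.png",np.vstack([np.hstack([f(c["color"][120:270,200:400]),f(t["color"][90:240,240:440])]),np.hstack([cv2.resize(w["color"],(480,300)),np.zeros((300,320,3),np.uint8)])]))
# units for world moves: left along -y_b 
s=env.state(); p=np.array(s['tcp_pos']); u=Rb(0).apply([0,-1,0]); print(togo(p+u*.025)[0],togo(p+[0,0,.025])[0])
E
```

```text
time: 12.38
tcp_pos: [0.6493, 0.1448, 0.0242]
ee_rot: [-1.711, -0.566, 1.487]
contact_force: [0.2, 0.8, -1.9]
gripper_width: 0.0856
(88.6, 38, 3) 0.0 bot -5.7 [0.05, 0.02, 0.15] [-0.01, -0.08, 0.01] q4 -0.53
(89, 32, 2) 0.0 bot -5.4 [0.16, 0.21, 0.15] [-0.01, -0.08, -0.59] q4 -0.45
[ 0.79 -0.62  0.01] [-0.62 -0.79 -0.01]
```

```bash
python3 -m jog '[{"x":0.1,"y":0.1,"z":0,"wx":0,"wy":0,"wz":-0.3,"grip":-1},{"x":0.16,"y":0.2,"z":0,"wx":0,"wy":0,"wz":-0.6,"grip":-1},{"x":0.22,"y":0.17,"z":0,"wx":0,"wy":0,"wz":-0.6,"grip":-1},{"x":0.3,"y":0.1,"z":0,"wx":0,"wy":0,"wz":-0.6,"grip":-1},{"x":0.38,"y":0.03,"z":0,"wx":0,"wy":0,"wz":-0.6,"grip":-1},{"x":0.46,"y":-0.03,"z":0,"wx":0,"wy":0,"wz":-0.6,"grip":-1}]'; python3 -c "
from h import *
st()"
```

```text
time: 13.28
tcp_pos: [0.6522, 0.1537, 0.0187]
ee_rot: [-1.66, -0.642, 1.418]
contact_force: [-1.1, -4.6, 6.5]
gripper_width: 0.0854
t 13.28 tcp [0.6522 0.1537 0.0187] rv [-1.66  -0.642  1.418] F [-1.1 -4.6  6.5] w 0.0854
```

```bash
cat > tip.py <<'E'
from kin import *
def tip(s): return np.array(s['tcp_pos'])+R.from_rotvec(s['ee_rot']).apply([.0425,-.013,0])
def go(ph,T):
    Rt=Rb(ph).as_matrix()@MH; return T-Rt@np.array([.0425,-.013,0]),Rt
if __name__=='__main__':
    s=st(); T=tip(s); print('tip',T.round(4)); u=Rb(0).apply([0,-1,0])
    E,_=tgt(89,0,(26.4,-23,230)); print('edge',E.round(4),'tip beyond edge mm',(T-E)@u*1000)
    for ph,l,dz in((38,0,0),(38,4,0),(38,8,0),(38,15,0),(38,25,5),(38,40,30)): print(ph,l,dz,togo(*go(ph,T+u*l/1000+[0,0,dz/1000])))
E
python3 tip.py
```

```text
t 13.28 tcp [0.6522 0.1537 0.0187] rv [-1.66  -0.642  1.418] F [-1.1 -4.6  6.5] w 0.0854
tip [0.6637 0.195  0.007 ]
edge [0.657  0.1883 0.0078] tip beyond edge mm 8.158343030295848
38 0 0 (array([-0.04, -0.17, -0.02]), array([ 0.  , -0.08,  0.57]))
38 4 0 (array([ 0.09, -0.26, -0.02]), array([ 0.  , -0.08,  0.57]))
38 8 0 (array([ 0.23, -0.34, -0.02]), array([ 0.  , -0.08,  0.57]))
38 15 0 (array([ 0.46, -0.49, -0.02]), array([ 0.  , -0.08,  0.57]))
38 25 5 (array([ 0.7 , -0.87, -0.01]), array([ 0.  , -0.08,  0.57]))
38 40 30 (array([ 0.67, -2.04, -0.02]), array([ 0.  , -0.08,  0.57]))
```

```bash
python3 -m jog '[{"x":0,"y":-0.17,"z":0,"wx":0,"wy":0,"wz":0.57,"grip":-1},{"x":0.2,"y":-0.33,"z":0,"wx":0,"wy":0,"wz":0.57,"grip":-1},{"x":0.46,"y":-0.5,"z":0,"wx":0,"wy":0,"wz":0.57,"grip":-1},{"x":0.7,"y":-0.9,"z":0,"wx":0,"wy":0,"wz":0.57,"grip":-1},{"x":0.67,"y":-2,"z":0,"wx":0,"wy":0,"wz":0.57,"grip":-1},{"x":0,"y":-4,"z":0,"wx":0,"wy":0,"wz":0,"grip":-1},{"x":-0.7,"y":-6,"z":0,"wx":0,"wy":0,"wz":-1,"grip":-1},{"x":-0.7,"y":-6,"z":0,"wx":0,"wy":0,"wz":-1,"grip":-1}]';  python3 - <<'E'
from h import *
st()
c=env.capture("scene"); t=env.capture("top")
print(env.look_for("box_file_center",t)[:2],env.look_for("lid_lip",t)[:2])
cv2.imwrite("pics/t7.png",t["color"])
cv2.imwrite("pics/s7.png",np.hstack([cv2.resize(c["color"][140:270,200:400],(400,260)),cv2.resize(t["color"][110:210,260:360],(400,400))[:,:]] ) if 0 else np.vstack([np.hstack([cv2.resize(c["color"][150:250,220:400],(540,300)),np.zeros((300,60,3),np.uint8)]),cv2.copyMakeBorder(cv2.resize(t["color"][120:195,270:370],(400,300),interpolation=cv2.INTER_CUBIC),0,0,0,200,cv2.BORDER_CONSTANT)]))
E
```

```text
time: 14.28
tcp_pos: [0.6719, 0.218, 0.1658]
ee_rot: [-1.571, -0.782, 1.275]
contact_force: [0.4, 0.1, 1.0]
gripper_width: 0.0853
t 14.28 tcp [0.6719 0.218  0.1658] rv [-1.571 -0.782  1.275] F [0.4 0.1 1. ] w 0.0853
[{'point': [309.7, 151.8], 'conf': 0.93}, {'point': [313.7, 154.1], 'conf': 0.34}] [{'point': [314.4, 154.2], 'conf': 0.84}]
```

View pics/s7.png

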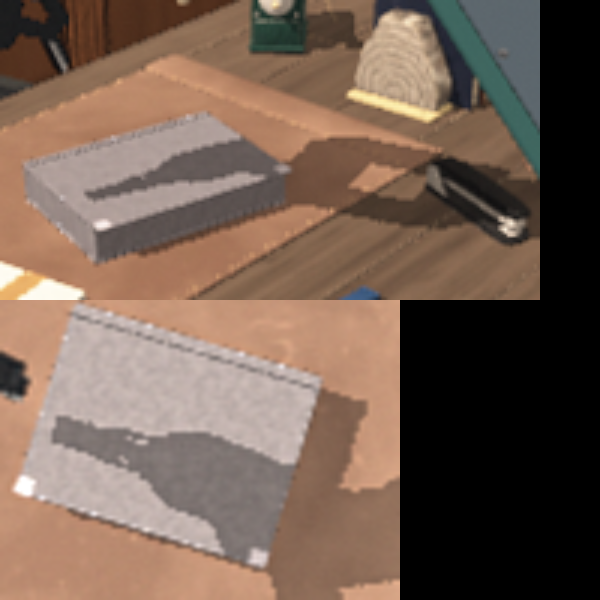

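```bash
python3 - <<'E'
from kin import *
t=env.capture("top")
uv=[(289.5,121.2),(350,140),(336.3,186.8),(274.3,167.5)]
W=np.array([plane(t,u,.0498) for u in uv]); print(W.round(4)); 
for i in range(4): print(np.linalg.norm(W[i]-W[(i+1)%4]).round(4))
# model corners in (x_b,z_b) lying: z_b dir = Rb(90) z
M=np.array([[-.0825,.230],[-.0825,0],[.0945,0],[.0945,.230]])
from scipy.optimize import least_squares
def f(v):
    r=R.from_euler('z',v[2])*R.from_euler('x',90,degrees=True)
    return (r.apply(np.c_[M[:,0],0*M[:,0],M[:,1]])+[v[0],v[1],0])[:,:2]-W[:,:2]
g=least_squares(lambda v:f(v).ravel(),[.62,-.04,2.88]); print(g.x,np.degrees(g.x[2]),(f(g.x)*1000).round(1))
print('pred tail pivot',Rb(0).apply([0,-.023,0])[:2]+BX[:2])
E
```

```text
[[ 0.7608  0.15    0.0498]
 [ 0.6974 -0.0654  0.0498]
 [ 0.5309 -0.0204  0.0498]
 [ 0.5948  0.1997  0.0498]]
0.2246
0.1724
0.2292
0.1733
[ 0.61978844 -0.04617779  2.85991662] 163.8611521193021 [[ 2.1  1.8]
 [ 1.6 -3.7]
 [-1.9  0.5]
 [-1.8  1.4]]
pred tail pivot [ 0.62377712 -0.04076356]
```

```bash
cat > lid.py <<'E'
from kin import *
BL=np.array([.6198,-.0462,2.8599]); Z=np.array([0,0,1.])
ry=R.from_euler('z',BL[2]); bx=ry.apply([1,0,0]); bz=ry.apply([0,-1,0])   # x_b, z_b in world (lying)
def lp(x,h,z): return np.r_[BL[:2],.0038]+bx*x/1000+bz*z/1000+Z*h/1000    # mm; h above back face
def K2tcp(K,al,w=11):
    a=np.radians(al); n=-bx*np.sin(a)+Z*np.cos(a); return K-n*w/1000, ry.as_matrix()@Rtool(al)
def arc(psi,rho,al,z=115,gap=2):
    c,s=np.cos(np.radians(psi)),np.sin(np.radians(psi)); H=lp(-82.5,44,z)
    return K2tcp(H+(bx*c+Z*s)*rho/1000-(Z*c-bx*s)*gap/1000,al)
E
python3 - <<'E'
from lid import *
for al in(30,40,50):
  q=np.array([0,-.3,2.2,-.4,.8,-1.1])
  for nm,P in [('pre',K2tcp(lp(150,31,115),al)),('in',K2tcp(lp(88,31,115),al))]+[((p,r),arc(p,r,al)) for p,r in((10,165),(40,150),(70,140),(90,140),(105,140))]:
    q,er=ik(*P,q); print(al,nm,P[0].round(3),q.round(2),round(er,4))
for n,v in(('fl',K2tcp(lp(150,31,115),45)),): print(togo(*v))
print(env.state()['q'])
E
```

```text
30 pre [0.502 0.107 0.025] [ 0.37 -0.13  2.27 -1.08  0.51 -0.09] 0.2026
30 in [0.562 0.09  0.025] [ 0.27 -0.02  2.17 -1.08  0.42 -0.15] 0.2001
30 (10, 165) [0.569 0.088 0.065] [ 0.27 -0.08  2.16 -1.08  0.46 -0.18] 0.1447
30 (40, 150) [0.614 0.075 0.133] [ 0.24 -0.1   2.07 -1.08  0.48 -0.24] 0.0549
30 (70, 140) [0.678 0.057 0.169] [ 0.18 -0.02  1.94 -1.08  0.45 -0.29] 0.0067
30 (90, 140) [0.724 0.043 0.178] [ 0.14  0.06  1.85 -1.03  0.43 -0.36] 0.0
30 (105, 140) [0.759 0.033 0.174] [ 0.11  0.13  1.78 -1.02  0.4  -0.39] 0.0
40 pre [0.501 0.108 0.026] [ 0.4  -0.11  2.26 -1.08  0.55 -0.07] 0.0335
40 in [0.56  0.091 0.026] [ 0.29 -0.01  2.16 -1.08  0.47 -0.14] 0.032
40 (10, 165) [0.568 0.089 0.066] [ 0.29 -0.07  2.14 -1.01  0.51 -0.23] 0.0
40 (40, 150) [0.613 0.076 0.134] [ 0.23 -0.1   2.   -0.76  0.57 -0.55] 0.0
40 (70, 140) [0.676 0.057 0.17 ] [ 0.16 -0.02  1.84 -0.63  0.59 -0.74] 0.0
40 (90, 140) [0.722 0.044 0.179] [ 0.12  0.07  1.74 -0.57  0.58 -0.82] 0.0
40 (105, 140) [0.757 0.034 0.175] [ 0.09  0.14  1.66 -0.54  0.57 -0.86] 0.0
50 pre [0.5   0.108 0.028] [ 0.34 -0.13  2.18 -0.71  0.61 -0.45] 0.0
50 in [0.559 0.091 0.028] [ 0.25 -0.02  2.08 -0.67  0.55 -0.56] 0.0
50 (10, 165) [0.566 0.089 0.067] [ 0.24 -0.07  2.04 -0.57  0.63 -0.68] 0.0
50 (40, 150) [0.611 0.076 0.136] [ 0.18 -0.07  1.88 -0.44  0.74 -0.87] 0.0
50 (70, 140) [0.675 0.058 0.172] [ 0.12  0.02  1.72 -0.37  0.78 -0.99] 0.0
50 (90, 140) [0.721 0.044 0.181] [ 0.09  0.1   1.61 -0.33  0.79 -1.05] 0.0
50 (105, 140) [0.756 0.034 0.176] [ 0.06  0.18  1.53 -0.31  0.79 -1.08] 0.0
(array([-3.64,  6.87,  5.31]), array([-4.41,  0.95, -2.1 ]))
[ 0.37655263  0.64021501  0.85180304 -0.32779613  1.87444154 -0.98852228]
```

```bash
python3 - <<'E'
from lid import *
s=st()
P,Rt=K2tcp(lp(150,31,115),48)
print(togo(P+[0,0,.13],Rt)); print(togo(P,Rt))
E
```

```text
t 14.53 tcp [0.6675 0.2175 0.1515] rv [-1.561 -0.764  1.298] F [ 0.1  0.1 -0.3] w 0.0858
(array([-5.64,  2.05,  5.31]), array([-4.11,  0.89, -2.12]))
(array([-3.65,  6.86,  5.32]), array([-4.11,  0.89, -2.12]))
```

```bash
python3 -m jog '[{"x":-1.4,"y":0,"z":1.3,"wx":-0.6,"wy":0.15,"wz":-0.3,"grip":0},{"x":-2.8,"y":0.3,"z":2.6,"wx":-1.4,"wy":0.3,"wz":-0.7,"grip":1},{"x":-4.2,"y":1,"z":4,"wx":-2.2,"wy":0.5,"wz":-1.1,"grip":1},{"x":-5.6,"y":2,"z":5.3,"wx":-3,"wy":0.7,"wz":-1.5,"grip":1},{"x":-5.6,"y":2,"z":5.3,"wx":-4.1,"wy":0.89,"wz":-2.1,"grip":1},{"x":-5.6,"y":2,"z":5.3,"wx":-4.1,"wy":0.89,"wz":-2.1,"grip":1},{"x":-5,"y":3.6,"z":5.3,"wx":-4.1,"wy":0.89,"wz":-2.1,"grip":1},{"x":-4.3,"y":5.2,"z":5.3,"wx":-4.1,"wy":0.89,"wz":-2.1,"grip":1},{"x":-3.65,"y":6.8,"z":5.3,"wx":-4.1,"wy":0.89,"wz":-2.1,"grip":1},{"x":-3.65,"y":6.8,"z":5.3,"wx":-4.1,"wy":0.89,"wz":-2.1,"grip":1}]'; python3 - <<'E'
from lid import *
s=st(); c=env.capture("scene"); t=env.capture("top"); w=env.capture("wrist")
cv2.imwrite("pics/w8.png",w["color"]); cv2.imwrite("pics/t8.png",t["color"]); cv2.imwrite("pics/s8.png",c["color"])
for K in((150,31),(120,31),(88,31),(88,45),(88,58)): print(K,togo(*K2tcp(lp(*K,115),48)))
f=lambda a,w,h:cv2.resize(a,(w,h),interpolation=cv2.INTER_CUBIC)
for n,q in(("w",w),):
    for X in [lp(94.5,42,z) for z in(0,115,230)]+[lp(-82.5,46,0),lp(-82.5,46,230)]: 
        u=proj(q,X)[0]; cv2.circle(q["color"],tuple(int(v) for v in np.clip(u,-5,700)),3,(0,0,255),-1)
cv2.imwrite("pics/v8.png",np.vstack([f(w["color"],480,300),np.hstack([f(c["color"][150:270,220:364],320-80,200),f(t["color"][120:220,260:380],240,200)])]))
E
```

```text
time: 15.78
tcp_pos: [0.496, 0.107, 0.0219]
ee_rot: [-1.912, -1.428, 0.66]
contact_force: [-0.2, -0.5, -0.1]
gripper_width: -0.0003
t 15.78 tcp [0.496  0.107  0.0219] rv [-1.912 -1.428  0.66 ] F [-0.2 -0.5 -0.1] w -0.0003
(150, 31) (array([-0.05,  0.04,  0.11]), array([-0.  ,  0.01, -0.01]))
(120, 31) (array([-0.05,  0.84, -0.78]), array([-0.  ,  0.01, -0.01]))
(88, 31) (array([-0.05,  1.7 , -1.73]), array([-0.  ,  0.01, -0.01]))
(88, 45) (array([-0.05,  1.28, -2.11]), array([-0.  ,  0.01, -0.01]))
(88, 58) (array([-0.05,  0.9 , -2.46]), array([-0.  ,  0.01, -0.01]))
```

View pics/v8.png

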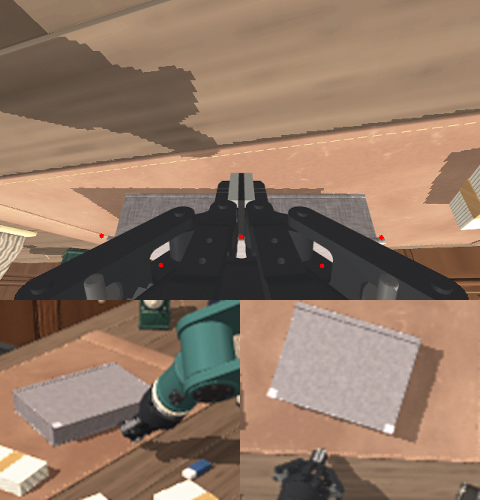

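```bash
python3 -m jog '[{"x":0,"y":0.5,"z":-0.4,"wx":0,"wy":0,"wz":0,"grip":1},{"x":0,"y":1,"z":-0.9,"wx":0,"wy":0,"wz":0,"grip":1},{"x":0,"y":1.4,"z":-1.4,"wx":0,"wy":0,"wz":0,"grip":1},{"x":0,"y":1.7,"z":-1.73,"wx":0,"wy":0,"wz":0,"grip":1},{"x":0,"y":1.7,"z":-1.73,"wx":0,"wy":0,"wz":0,"grip":1}]'; python3 - <<'E'
from lid import *
s=st()
for K in((88,31),(88,45),(88,58)): print(K,togo(*K2tcp(lp(*K,115),48)))
for p,r in((8,168),(16,164),(24,160),(32,156),(40,152),(50,148),(60,145),(70,143),(80,141),(90,140),(98,140),(105,140)): print(p,togo(*arc(p,r,48)))
E
```

```text
time: 16.55
tcp_pos: [0.5606, 0.0917, 0.0276]
ee_rot: [-1.917, -1.437, 0.642]
contact_force: [0.7, 0.0, 0.2]
gripper_width: 0.0002
t 16.55 tcp [0.5606 0.0917 0.0276] rv [-1.917 -1.437  0.642] F [0.7 0.  0.2] w 0.0002
(88, 31) (array([-0.04, -0.02,  0.03]), array([-0.  , -0.  , -0.01]))
(88, 45) (array([-0.04, -0.44, -0.34]), array([-0.  , -0.  , -0.01]))
(88, 58) (array([-0.04, -0.83, -0.69]), array([-0.  , -0.  , -0.01]))
8 (array([-0.04, -0.94, -1.  ]), array([-0.  , -0.  , -0.01]))
16 (array([-0.04, -1.37, -1.84]), array([-0.  , -0.  , -0.01]))
24 (array([-0.04, -1.66, -2.71]), array([-0.  , -0.  , -0.01]))
32 (array([-0.04, -1.82, -3.59]), array([-0.  , -0.  , -0.01]))
40 (array([-0.04, -1.86, -4.46]), array([-0.  , -0.  , -0.01]))
50 (array([-0.04, -1.77, -5.51]), array([-0.  , -0.  , -0.01]))
60 (array([-0.04, -1.54, -6.51]), array([-0.  , -0.  , -0.01]))
70 (array([-0.04, -1.18, -7.45]), array([-0.  , -0.  , -0.01]))
80 (array([-0.04, -0.67, -8.3 ]), array([-0.  , -0.  , -0.01]))
90 (array([-0.04, -0.06, -9.07]), array([-0.  , -0.  , -0.01]))
98 (array([-0.04,  0.49, -9.62]), array([-0.  , -0.  , -0.01]))
105 (array([ -0.04,   1.04, -10.04]), array([-0.  , -0.  , -0.01]))
```

```bash
python3 -m jog '[{"x":0,"y":-0.44,"z":-0.34,"wx":0,"wy":0,"wz":0,"grip":1},{"x":0,"y":-0.7,"z":-0.65,"wx":0,"wy":0,"wz":0,"grip":1},{"x":0,"y":-0.94,"z":-1,"wx":0,"wy":0,"wz":0,"grip":1},{"x":0,"y":-1.15,"z":-1.4,"wx":0,"wy":0,"wz":0,"grip":1},{"x":0,"y":-1.37,"z":-1.84,"wx":0,"wy":0,"wz":0,"grip":1},{"x":0,"y":-1.52,"z":-2.3,"wx":0,"wy":0,"wz":0,"grip":1},{"x":0,"y":-1.66,"z":-2.7,"wx":0,"wy":0,"wz":0,"grip":1},{"x":0,"y":-1.82,"z":-3.6,"wx":0,"wy":0,"wz":0,"grip":1},{"x":0,"y":-1.86,"z":-4.46,"wx":0,"wy":0,"wz":0,"grip":1},{"x":0,"y":-1.86,"z":-4.46,"wx":0,"wy":0,"wz":0,"grip":1}]'; python3 - <<'E'
from lid import *
s=st(); t=env.capture("top"); c=env.capture("scene"); cv2.imwrite("pics/t9.png",t["color"])
H=lambda p:lp(-82.5,44,115)+(bx*np.cos(np.radians(p))+Z*np.sin(np.radians(p)))*.177
for n,q in(("top",t),("scene",c)):
    print(n,env.look_for("lid_lip",q)[:2],[(p,proj(q,H(p))[0].round().tolist()) for p in(0,40,50)])
f=lambda a,w,h:cv2.resize(a,(w,h),interpolation=cv2.INTER_CUBIC)
cv2.imwrite("pics/v9.png",np.hstack([f(c["color"][130:270,210:370],400,350),f(t["color"][110:220,250:376],400,350)]))
for p,r in((40,152),(45,150),(50,148),(55,146),(60,145),(65,144),(70,143),(75,142),(80,141),(85,140),(90,140),(94,140),(98,140),(102,140)): print(p,*[v.tolist() for v in togo(*arc(p,r,48))])
E
```

```text
time: 17.8
tcp_pos: [0.6124, 0.0772, 0.1395]
ee_rot: [-1.919, -1.439, 0.637]
contact_force: [-0.8, 0.9, -0.1]
gripper_width: 0.0003
t 17.8 tcp [0.6124 0.0772 0.1395] rv [-1.919 -1.439  0.637] F [-0.8  0.9 -0.1] w 0.0003
top [{'point': [316.2, 142.8], 'conf': 0.83}, {'point': [237.9, 218.2], 'conf': 0.34}] [(0, [305.0, 178.0]), (40, [307.0, 162.0]), (50, [309.0, 155.0])]
scene [{'point': [254.9, 192.4], 'conf': 0.73}] [(0, [288.0, 216.0]), (40, [280.0, 177.0]), (50, [276.0, 168.0])]
40 [-0.03, -0.02, -0.07] [-0.01, 0.0, -0.02]
45 [-0.03, 0.0, -0.6] [-0.01, 0.0, -0.02]
50 [-0.03, 0.07, -1.12] [-0.01, 0.0, -0.02]
55 [-0.03, 0.18, -1.63] [-0.01, 0.0, -0.02]
60 [-0.03, 0.3, -2.12] [-0.01, 0.0, -0.02]
65 [-0.03, 0.46, -2.6] [-0.01, 0.0, -0.02]
70 [-0.03, 0.65, -3.06] [-0.01, 0.0, -0.02]
75 [-0.03, 0.89, -3.5] [-0.01, 0.0, -0.02]
80 [-0.03, 1.16, -3.92] [-0.01, 0.0, -0.02]
85 [-0.03, 1.46, -4.3] [-0.01, 0.0, -0.02]
90 [-0.03, 1.77, -4.69] [-0.01, 0.0, -0.02]
94 [-0.03, 2.03, -4.97] [-0.01, 0.0, -0.02]
98 [-0.03, 2.32, -5.24] [-0.01, 0.0, -0.02]
102 [-0.03, 2.62, -5.48] [-0.01, 0.0, -0.02]
```

View pics/v9.png

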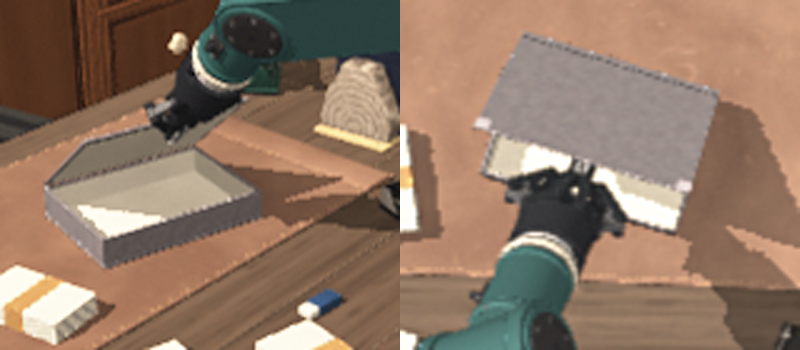

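```bash
python3 -m jog '[{"x":0,"y":0,"z":-0.6,"wx":0,"wy":0,"wz":0,"grip":1},{"x":0,"y":0.07,"z":-1.1,"wx":0,"wy":0,"wz":0,"grip":1},{"x":0,"y":0.18,"z":-1.6,"wx":0,"wy":0,"wz":0,"grip":1},{"x":0,"y":0.3,"z":-2.1,"wx":0,"wy":0,"wz":0,"grip":1},{"x":0,"y":0.46,"z":-2.6,"wx":0,"wy":0,"wz":0,"grip":1},{"x":0,"y":0.65,"z":-3.06,"wx":0,"wy":0,"wz":0,"grip":1},{"x":0,"y":0.89,"z":-3.5,"wx":0,"wy":0,"wz":0,"grip":1},{"x":0,"y":1.16,"z":-3.9,"wx":0,"wy":0,"wz":0,"grip":1},{"x":0,"y":1.46,"z":-4.3,"wx":0,"wy":0,"wz":0,"grip":1},{"x":0,"y":1.77,"z":-4.7,"wx":0,"wy":0,"wz":0,"grip":1},{"x":0,"y":2.03,"z":-4.97,"wx":0,"wy":0,"wz":0,"grip":1},{"x":0,"y":2.3,"z":-5.2,"wx":0,"wy":0,"wz":0,"grip":1}]'; python3 - <<'E'
from lid import *
s=st()
for p,r in((102,140),(106,140)): print(p,*[v.tolist() for v in togo(*arc(p,r,48))])
E
```

```text
time: 19.5
tcp_pos: [0.7397, 0.0394, 0.1789]
ee_rot: [-1.915, -1.435, 0.644]
contact_force: [0.7, 0.1, -0.1]
gripper_width: -0.0
t 19.5 tcp [0.7397 0.0394 0.1789] rv [-1.915 -1.435  0.644] F [ 0.7  0.1 -0.1] w -0.0
102 [-0.02, 0.3, -0.27] [-0.01, 0.0, -0.02]
106 [-0.02, 0.62, -0.49] [-0.01, 0.0, -0.02]
```

```bash
python3 -m jog '[{"x":0,"y":0.15,"z":-0.15,"wx":0,"wy":0,"wz":0,"grip":1},{"x":0,"y":0.35,"z":-0.3,"wx":0,"wy":0,"wz":0,"grip":1},{"x":0,"y":0.35,"z":-0.3,"wx":0,"wy":0,"wz":0,"grip":1},{"x":0,"y":-0.7,"z":-0.3,"wx":0,"wy":0,"wz":0,"grip":1},{"x":0,"y":-2,"z":-0.3,"wx":0,"wy":0,"wz":0,"grip":1},{"x":0,"y":-4,"z":-0.3,"wx":0,"wy":0,"wz":0,"grip":1},{"x":0,"y":-6,"z":0,"wx":0,"wy":0,"wz":0,"grip":1},{"x":0,"y":-6,"z":0,"wx":0,"wy":0,"wz":0,"grip":1}]'; cat >> lid.py <<'E'
def down(ang):
    x=np.array([np.cos(ang),np.sin(ang),0]); y=-Z; return np.c_[x,y,np.cross(x,y)]
E
python3 - <<'E'
from lid import *
s=st(); print(np.round(s['q'],2)); print(togo([.409,.32,.16],down(-.295)))
t=env.capture("top"); c=env.capture("scene"); cv2.imwrite("pics/t10.png",t["color"]); cv2.imwrite("pics/s10.png",c["color"])
H=lambda p:lp(-82.5,44,115)+(bx*np.cos(np.radians(p))+Z*np.sin(np.radians(p)))*.177
for n,q in(("top",t),("scene",c)):
    print(n,env.look_for("lid_lip",q)[:2],[(p,proj(q,H(p))[0].round().tolist()) for p in(0,90,109)])
    print([d['point'] for d in env.look_for("card_pack_center",q)])
E
```

```text
time: 20.5
tcp_pos: [0.6435, 0.069, 0.2971]
ee_rot: [-1.919, -1.443, 0.636]
contact_force: [0.3, 0.0, -0.3]
gripper_width: -0.0002
t 20.5 tcp [0.6435 0.069  0.2971] rv [-1.919 -1.443  0.636] F [ 0.3  0.  -0.3] w -0.0002
[ 0.17 -0.13  1.62 -0.35  0.99 -1.03]
(array([ 7.03, -3.89, 12.42]), array([3.29, 8.62, 3.35]))
top [{'point': [324.1, 114.0], 'conf': 0.8}] [(0, [305.0, 178.0]), (90, [319.0, 118.0]), (109, [325.0, 101.0])]
[[280.9, 252.0], [232.2, 216.2], [243.8, 169.8]]
scene [{'point': [248.9, 169.3], 'conf': 0.63}] [(0, [288.0, 216.0]), (90, [257.0, 145.0]), (109, [249.0, 142.0])]
[[221.8, 250.8], [337.5, 276.3], [270.4, 279.1]]
```

```bash
python3 -m jog '[{"x":0.7,"y":-0.4,"z":1.24,"wx":0.33,"wy":0.86,"wz":0.33,"grip":-1},{"x":1.4,"y":-0.8,"z":2.5,"wx":0.66,"wy":1.7,"wz":0.67,"grip":-1},{"x":2.1,"y":-1.2,"z":3.7,"wx":1,"wy":2.6,"wz":1,"grip":-1},{"x":2.8,"y":-1.6,"z":5,"wx":1.3,"wy":3.45,"wz":1.34,"grip":-1},{"x":3.5,"y":-2,"z":6.2,"wx":1.65,"wy":4.3,"wz":1.7,"grip":-1},{"x":4.2,"y":-2.3,"z":7.5,"wx":2,"wy":5.2,"wz":2,"grip":-1},{"x":4.9,"y":-2.7,"z":8.7,"wx":2.3,"wy":6,"wz":2.35,"grip":-1},{"x":5.6,"y":-3.1,"z":9.9,"wx":2.6,"wy":6.9,"wz":2.7,"grip":-1},{"x":6.3,"y":-3.5,"z":11.2,"wx":2.96,"wy":7.76,"wz":3,"grip":-1},{"x":7,"y":-3.9,"z":12.4,"wx":3.3,"wy":8.6,"wz":3.35,"grip":-1},{"x":7,"y":-3.9,"z":12.4,"wx":3.3,"wy":8.6,"wz":3.35,"grip":-1},{"x":7,"y":-3.9,"z":12.4,"wx":3.3,"wy":8.6,"wz":3.35,"grip":-1}]'
python3 - <<'E'
from lid import *
s=st(); print(togo([.409,.32,.16],down(-.295)))
w=env.capture("wrist"); t=env.capture("top")
cv2.imwrite("pics/w11.png",w["color"])
# white cards blob corners in wrist
hsv=cv2.cvtColor(w["color"],cv2.COLOR_BGR2HSV); u0=proj(w,[.409,.32,.02])[0]; print('pred',u0)
m=((hsv[...,2]>185)&(hsv[...,1]<150)&(hsv[...,1]>=0)).astype(np.uint8); m=cv2.morphologyEx(m,cv2.MORPH_CLOSE,np.ones((9,9)))
n,l,stt,ce=cv2.connectedComponentsWithStats(m)
for i in range(1,n):
    if stt[i,4]>800: 
        r=cv2.minAreaRect(np.argwhere(l==i)[:,::-1].astype(np.float32)); b=np.array([plane(w,q,.02) for q in cv2.boxPoints(r)])
        print(stt[i].tolist(),ce[i].round(),b.mean(0).round(4),b[:,:2].round(3).tolist())
print([(d['point'],d['conf']) for d in env.look_for("card_pack_center",w)])
E
```

```text
time: 22.3
tcp_pos: [0.4088, 0.3172, 0.1536]
ee_rot: [-1.564, 0.241, -0.219]
contact_force: [-0.3, 0.4, 0.4]
gripper_width: 0.0851
t 22.3 tcp [0.4088 0.3172 0.1536] rv [-1.564  0.241 -0.219] F [-0.3  0.4  0.4] w 0.0851
(array([-0.03, -0.26,  0.11]), array([ 0.05,  0.01, -0.07]))
pred [323.21396972 174.73212933]
[460, 36, 180, 151, 14929] [557. 111.] [0.6059 0.3159 0.02  ] [[0.532, 0.348], [0.658, 0.363], [0.684, 0.287], [0.55, 0.265]]
[293, 122, 66, 100, 6322] [325. 171.] [0.4111 0.3203 0.02  ] [[0.398, 0.37], [0.45, 0.355], [0.427, 0.27], [0.37, 0.286]]
[583, 268, 57, 93, 3557] [616. 304.] [0.6386 0.1027 0.02  ] [[0.617, 0.164], [0.666, 0.15], [0.663, 0.04], [0.609, 0.056]]
[208, 274, 89, 81, 4751] [254. 312.] [0.2983 0.2018 0.02  ] [[0.27, 0.254], [0.353, 0.236], [0.33, 0.15], [0.24, 0.168]]
[104, 370, 48, 30, 985] [129. 387.] [0.1395 0.1572 0.02  ] [[0.106, 0.146], [0.124, 0.182], [0.173, 0.168], [0.156, 0.132]]
[([253.3, 314.7], 0.97), ([329.5, 169.6], 0.88), ([552.6, 112.2], 0.76)]
```

```bash
python3 -m jog '[{"x":0,"y":1.5,"z":0.1,"wx":0,"wy":0,"wz":0,"grip":-1},{"x":0,"y":3,"z":0.1,"wx":0,"wy":0,"wz":0,"grip":-1},{"x":0,"y":4.4,"z":0.1,"wx":0,"wy":0,"wz":0,"grip":-1},{"x":0,"y":5.4,"z":0.1,"wx":0,"wy":0,"wz":0,"grip":-1},{"x":0,"y":5.85,"z":0.1,"wx":0,"wy":0,"wz":0,"grip":-1},{"x":0,"y":5.85,"z":0.1,"wx":0,"wy":0,"wz":0,"grip":-1},{"x":0,"y":5.85,"z":0.1,"wx":0,"wy":0,"wz":0,"grip":-0.6},{"x":0,"y":5.85,"z":0.1,"wx":0,"wy":0,"wz":0,"grip":-0.3},{"x":0,"y":5.85,"z":0.1,"wx":0,"wy":0,"wz":0,"grip":0},{"x":0,"y":5.85,"z":0.1,"wx":0,"wy":0,"wz":0,"grip":0.2},{"x":0,"y":5.85,"z":0.1,"wx":0,"wy":0,"wz":0,"grip":0.2}]'; python3 -c "
from lid import *
st()"
```

```text
time: 23.82
tcp_pos: [0.4089, 0.3204, 0.0103]
ee_rot: [-1.56, 0.239, -0.223]
contact_force: [-1.1, -1.1, 5.9]
gripper_width: 0.0529
t 23.82 tcp [0.4089 0.3204 0.0103] rv [-1.56   0.239 -0.223] F [-1.1 -1.1  5.9] w 0.0529
```

```bash
python3 -m jog '[{"x":0,"y":-1,"z":0,"wx":0,"wy":0,"wz":0,"grip":0.2},{"x":0,"y":-3,"z":0,"wx":0,"wy":0,"wz":0,"grip":0.2},{"x":0,"y":-5.4,"z":0,"wx":0,"wy":0,"wz":0,"grip":0.2},{"x":0,"y":-7.2,"z":0,"wx":0,"wy":0,"wz":0,"grip":0.2},{"x":0,"y":-7.2,"z":0,"wx":0,"wy":0,"wz":0,"grip":0.2}]'; python3 - <<'E'
from lid import *
s=st()
a=np.arctan2(-bx[1],-bx[0]); print('ang',a, togo(np.r_[lp(4,0,115)[:2],s['tcp_pos'][2]],down(a)))
t=env.capture("top"); cv2.imwrite("pics/t12.png",t["color"]); c=env.capture("scene")
I=t["color"].copy()
pr=[proj(t,lp(x,h,z))[0] for x,h,z in((-82.5,42,0),(-82.5,42,230),(82.5,42,230),(82.5,42,0))]
cv2.polylines(I,[np.round(pr).astype(int)],1,(0,0,255),1)
f=lambda a,w,h:cv2.resize(a,(w,h),interpolation=cv2.INTER_CUBIC)
cv2.imwrite("pics/v12.png",np.hstack([f(I[90:200,255:380],480,422),f(c["color"][110:260,200:330],320,422)]))
E
```

```text
time: 24.45
tcp_pos: [0.413, 0.3218, 0.196]
ee_rot: [-1.553, 0.232, -0.229]
contact_force: [0.1, 0.3, -1.0]
gripper_width: 0.0527
t 24.45 tcp [0.413  0.3218 0.196 ] rv [-1.553  0.232 -0.229] F [ 0.1  0.3 -1. ] w 0.0527
ang -0.2816926535897932 (array([11.97, -0.07, -7.1 ]), array([-0.03, -0.07, -0.02]))
```

View pics/v12.png

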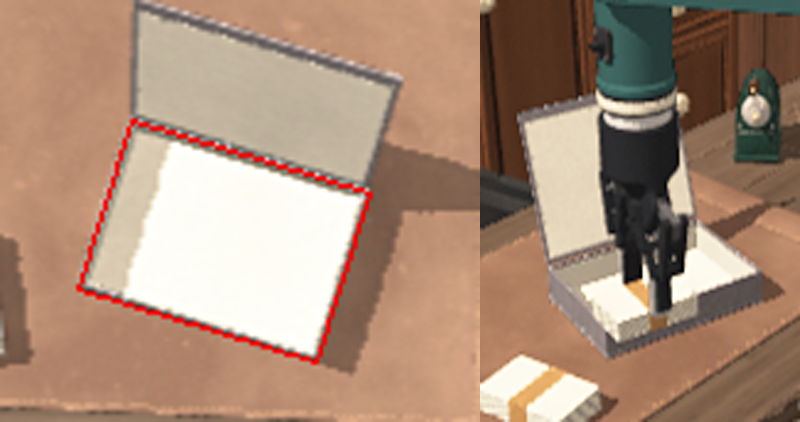

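```bash
python3 -m jog '[{"x":2,"y":0,"z":-1.2,"wx":0,"wy":0,"wz":0,"grip":0.2},{"x":4,"y":0,"z":-2.4,"wx":0,"wy":0,"wz":0,"grip":0.2},{"x":6,"y":0,"z":-3.6,"wx":0,"wy":0,"wz":0,"grip":0.2},{"x":8,"y":0,"z":-4.8,"wx":0,"wy":0,"wz":0,"grip":0.2},{"x":10,"y":0,"z":-6,"wx":0,"wy":0,"wz":0,"grip":0.2},{"x":11.2,"y":0,"z":-6.7,"wx":0,"wy":0,"wz":0,"grip":0.2},{"x":11.9,"y":0,"z":-7.1,"wx":0,"wy":0,"wz":0,"grip":0.2},{"x":11.9,"y":0,"z":-7.1,"wx":0,"wy":0,"wz":0,"grip":0.2},{"x":11.9,"y":0,"z":-7.1,"wx":0,"wy":0,"wz":0,"grip":0.2}]'; python3 - <<'E'
from lid import *
s=st(); print(togo(np.r_[lp(4,0,115)[:2],.0195],down(-.2817)))
E
```

```text
time: 25.68
tcp_pos: [0.643, 0.0656, 0.1876]
ee_rot: [-1.56, 0.239, -0.22]
contact_force: [-0.6, -0.2, -0.9]
gripper_width: 0.0526
t 25.68 tcp [0.643  0.0656 0.1876] rv [-1.56   0.239 -0.22 ] F [-0.6 -0.2 -0.9] w 0.0526
(array([0.27, 6.72, 0.07]), array([ 0.02, -0.06, -0.07]))
```

```bash
python3 -m jog '[{"x":0.2,"y":1.5,"z":0.07,"wx":0,"wy":0,"wz":0,"grip":0.2},{"x":0.2,"y":3,"z":0.07,"wx":0,"wy":0,"wz":0,"grip":0.2},{"x":0.2,"y":4.5,"z":0.07,"wx":0,"wy":0,"wz":0,"grip":0.2},{"x":0.2,"y":5.6,"z":0.07,"wx":0,"wy":0,"wz":0,"grip":0.2},{"x":0.2,"y":6.3,"z":0.07,"wx":0,"wy":0,"wz":0,"grip":0.2},{"x":0.2,"y":6.6,"z":0.07,"wx":0,"wy":0,"wz":0,"grip":0.2},{"x":0.2,"y":6.6,"z":0.07,"wx":0,"wy":0,"wz":0,"grip":0.2}]'; python3 - <<'E'
from lid import *
s=st(); print(togo(np.r_[lp(4,0,115)[:2],.0185],down(-.2817)))
E
```

```text
time: 26.55
tcp_pos: [0.6464, 0.0664, 0.023]
ee_rot: [-1.56, 0.238, -0.22]
contact_force: [-0.4, 0.2, -1.4]
gripper_width: 0.0526
t 26.55 tcp [0.6464 0.0664 0.023 ] rv [-1.56   0.238 -0.22 ] F [-0.4  0.2 -1.4] w 0.0526
(array([ 0.07,  0.18, -0.02]), array([ 0.01, -0.06, -0.06]))
```

```bash
python3 -m jog '[{"x":0,"y":0.12,"z":0,"wx":0,"wy":0,"wz":0,"grip":0.2},{"x":0,"y":0.2,"z":0,"wx":0,"wy":0,"wz":0,"grip":0.2},{"x":0,"y":0.2,"z":0,"wx":0,"wy":0,"wz":0,"grip":-0.35},{"x":0,"y":0.2,"z":0,"wx":0,"wy":0,"wz":0,"grip":-0.6},{"x":0,"y":0.2,"z":0,"wx":0,"wy":0,"wz":0,"grip":-0.7},{"x":0,"y":0.2,"z":0,"wx":0,"wy":0,"wz":0,"grip":-0.7}]' && python3 -m jog '[{"x":0,"y":-0.8,"z":0,"wx":0,"wy":0,"wz":0,"grip":-0.7},{"x":0,"y":-2.3,"z":0,"wx":0,"wy":0,"wz":0,"grip":-0.7},{"x":-0.5,"y":-4.5,"z":0,"wx":0,"wy":0,"wz":0,"grip":-0.7},{"x":-2,"y":-7,"z":0,"wx":0,"wy":0,"wz":0,"grip":-0.7},{"x":-4,"y":-8,"z":2,"wx":0,"wy":0,"wz":0,"grip":-0.7},{"x":-6,"y":-8,"z":4,"wx":0,"wy":0,"wz":0,"grip":-0.7},{"x":-8,"y":-8,"z":6,"wx":0,"wy":0,"wz":0,"grip":-0.7},{"x":-8,"y":-8,"z":6,"wx":0,"wy":0,"wz":0,"grip":-0.7}]'; python3 - <<'E'
from lid import *
st(); t=env.capture("top"); c=env.capture("scene"); cv2.imwrite("pics/t13.png",t["color"]); cv2.imwrite("pics/s13.png",c["color"])
H=lp(-82.5,44,115)+(bx*np.cos(1.9)+Z*np.sin(1.9))*.177
for n,q in(("top",t),("scene",c)):
    print(n,[(th,[(np.round(d["point"]).tolist(),round(d["conf"],2)) for d in env.look_for(th,q)[:3]]) for th in("card_pack_center","lid_lip","mug","stapler","eraser","agate_bookend","rubber_stamp_1")],'exp pack',proj(q,lp(4,24,115)).round())
a=cv2.imread("pics/top0.png"); d=cv2.absdiff(a,t["color"]).max(2)>60
# changes away from arm/box region
n,l,sx,ce=cv2.connectedComponentsWithStats(cv2.morphologyEx(d.astype(np.uint8),cv2.MORPH_OPEN,np.ones((3,3))))
print([(sx[i].tolist()) for i in range(1,n) if sx[i,4]>25])
hs=cv2.cvtColor(t["color"][110:195,260:370],cv2.COLOR_BGR2HSV); m=(abs(hs[...,0].astype(int)-17)<6)&(hs[...,1]>90)&(hs[...,2]>190)
ys,xs=np.nonzero(m); print('band px',len(xs),xs.mean()+260 if len(xs) else None,ys.mean()+110 if len(xs) else None)
E
```

```text
time: 27.3
tcp_pos: [0.6465, 0.0664, 0.0181]
ee_rot: [-1.56, 0.238, -0.221]
contact_force: [-0.5, 0.4, -0.2]
gripper_width: 0.0729
time: 28.3
tcp_pos: [0.4989, 0.27, 0.2225]
ee_rot: [-1.557, 0.234, -0.221]
contact_force: [0.4, -0.6, 0.1]
gripper_width: 0.0725
t 28.3 tcp [0.4989 0.27   0.2225] rv [-1.557  0.234 -0.221] F [ 0.4 -0.6  0.1] w 0.0725
top [('card_pack_center', [([249.0, 160.0], 0.83), ([309.0, 152.0], 0.62)]), ('lid_lip', [([324.0, 115.0], 0.92), ([441.0, 170.0], 0.27), ([367.0, 236.0], 0.2)]), ('mug', [([424.0, 236.0], 0.88), ([467.0, 165.0], 0.5)]), ('stapler', [([368.0, 231.0], 0.64), ([325.0, 115.0], 0.43)]), ('eraser', [([303.0, 234.0], 0.67)]), ('agate_bookend', [([421.0, 172.0], 0.98), ([464.0, 166.0], 0.29)]), ('rubber_stamp_1', [])] exp pack [[313. 154.]]
scene [('card_pack_center', [([224.0, 251.0], 0.89), ([270.0, 214.0], 0.51)]), ('lid_lip', [([239.0, 175.0], 0.57)]), ('mug', [([407.0, 186.0], 0.66)]), ('stapler', [([379.0, 217.0], 0.81), ([272.0, 211.0], 0.24), ([256.0, 200.0], 0.22)]), ('eraser', [([338.0, 252.0], 0.69), ([353.0, 169.0], 0.24)]), ('agate_bookend', [([353.0, 170.0], 0.79), ([386.0, 139.0], 0.68)]), ('rubber_stamp_1', [([224.0, 294.0], 0.81)])] exp pack [[273. 210.]]
[[290, 126, 6, 5, 27], [279, 127, 90, 55, 2784], [368, 132, 9, 7, 52], [379, 135, 15, 9, 111], [366, 148, 6, 6, 31], [353, 150, 40, 51, 1521], [182, 155, 75, 75, 2721], [410, 162, 6, 24, 132], [202, 214, 21, 46, 403], [229, 222, 77, 178, 5467], [400, 225, 12, 28, 213], [240, 283, 5, 6, 28], [78, 291, 86, 63, 1994], [329, 313, 21, 11, 83], [358, 316, 14, 15, 169], [80, 320, 55, 65, 1568], [330, 322, 9, 5, 32], [146, 328, 99, 72, 4371], [243, 331, 13, 9, 75], [62, 339, 8, 10, 59], [243, 339, 7, 14, 70], [348, 338, 18, 25, 206], [69, 351, 10, 13, 70], [307, 374, 17, 17, 137], [319, 379, 14, 18, 99], [288, 382, 28, 18, 302]]
band px 648 332.35648148148147 159.71141975308643
```

```bash
python3 - <<'E'
import cv2,numpy as np
a=cv2.imread("pics/top0.png");b=cv2.imread("pics/t13.png")
for n,(x0,y0,x1,y1) in dict(bookend=(412,148,432,190),books=(430,135,480,195),mug=(402,220,440,255),stapler=(356,208,384,254),eraser=(294,229,314,241)).items():
    r=cv2.matchTemplate(b[y0-8:y1+8,x0-8:x1+8],a[y0:y1,x0:x1],cv2.TM_CCOEFF_NORMED); _,v,_,p=cv2.minMaxLoc(r); print(n,round(v,3),p[0]-8,p[1]-8)
print(a[170,408:418].tolist(),b[170,408:418].tolist()); print(a[240,398:412].mean(1),b[240,398:412].mean(1))
E
```

```text
bookend 0.905 0 0
books 1.0 0 0
mug 0.918 0 0
stapler 0.812 0 0
eraser 1.0 0 0
[[63, 75, 92], [63, 76, 92], [75, 100, 119], [112, 155, 181], [118, 165, 193], [119, 165, 194], [117, 161, 189], [108, 141, 163], [113, 132, 151], [115, 135, 153]] [[94, 113, 139], [91, 110, 137], [120, 164, 199], [189, 249, 255], [190, 245, 255], [188, 243, 254], [183, 242, 255], [157, 213, 241], [113, 133, 154], [113, 132, 149]]
[112.33333333 111.66666667 128.33333333 157.33333333 159.
 159.66666667 158.66666667 155.66666667 152.33333333 155.33333333
 167.         181.66666667 168.33333333 198.        ] [ 74.33333333  73.66666667  77.66666667  98.         106.33333333
 107.33333333 105.33333333 104.33333333 102.33333333 101.66666667
 100.33333333 105.33333333  99.66666667 158.        ]
```

```bash
python3 -c "
from h import *
print(env.sign_off()); st()"
```

```text
the job is handed in; nothing more can be done
None
the job is handed in; nothing more can be done
```

The box file is lying open on its back with the smallest card pack flat in its tray. The job was handed in at about 28 s of the 72 s allowed.

**What I did:**
- I gripped the file by its head and tipped it away from the books to 65°. From there one finger held it from below and lowered it until it lay flat with the lid shut.
- I lifted the lid by its lip and swung it back to its stop.
- I then put the smallest card pack, the one on the bare desk left of the file, in the middle of the tray.

**What the last checks showed:**
- **Lid:** a picture taken before the pack went in shows it fully back, and the lip detection did not move after that.
- **Pack:** the network found it in both cameras within about 5 px of the expected spot, at modest confidence (0.62 and 0.51). I had no picture views left to confirm it by eye. A rough colour check meant to find the pack's band was off: it gave a centre about 20 px away, probably because it also picked up the desk pad.
- **Other items:** the bookend, books, mug, stapler and eraser show no shift in the top picture. The changes around the bookend and mug are shadows. The rubber stamp was only seen in the scene picture, and I did not compare its position with the start.
- **Forces:** the highest reading I saw was under 10 N. One came from a finger resting briefly on the pad or lid as the file was laid down, the other from the fingertips touching the desk when picking up the pack.

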